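# Napkin rings into the tilt-out bin with the carrying rod

### The arm

A 6-joint arm with a two-finger parallel gripper is mounted at the origin on a cart in front of the work surface, level with it; the furniture and walls round the work are solid. World frame = base frame: x ahead of the robot, y to its left, z up, the work surface at z = 0. Lengths are in m, angles in rad, forces in N, time in s.
With the tool pointing down it reaches from about 0.25 to 0.725 m from the base axis. Payload 4 kg.
Tool frame: the origin (TCP) lies between the finger pads; the fingertips stand bot.tips_ahead ahead of it and the grasp point (between the pads) lies 8 mm behind it (bot.tips_ahead is the distance from the TCP to the fingertips, in m); z points along the fingers, y is the line along which they close (so a half turn about z gives the same grasp; the last joint's range is limited). The gripper opens to 85 mm and grips with 20 to 120 N. Pads are 22 mm wide; open, the fingers measure 114 mm over their backs; the gripper's body (76 mm by 85 mm) begins 54 mm behind the grasp point. The pads swing forward as they close: fully open they stand 13 mm farther back than shut.
Start: joints at [1.193, 0.241, 0.005, 1.335, 0, 1.571], TCP at [0.184, 0.465, 0.242] pointing down, gripper open.
Joint ranges: [-2.72, 2.72], [-1.05, 1.87], [-1.09, 1.28], [-1.99, 2.15], [-1.42, 1.44], [-3.14, 3.14]. Speed limits (rad/s): [2.79, 2.79, 3.14, 3.14, 3.14, 3.14].

### API

Orientations are given as a unit quaternion [w, x, y, z].
In Python, from station import sensors, vision, workorder, bot gives the robot as it stands. The module is installed in compiled form; this text tells all that it offers.
- The arm moves only by the tool jog_arm, never from a script. Its argument "series" is a list of rows, each an object with "hand": the opening, from -1 (shut) to 1 (fully open); "delta_pos": the shift along the tool's x, y, z in cm, a list of three; "turn": the turn, a rotation vector about the tool's x, y, z in degrees, a list of three. In form: [{"hand": hand, "delta_pos": [tx, ty, tz], "turn": [rx, ry, rz]}, ...]. A call has 1 to 10 rows; each row shifts and turns the commanded pose from where the row before left it, along the tool's axes as they then stand; what a row does not reach is not made up. A row lasts 1/10 s, in which the tool goes at most 50 mm and 8.59 degrees, less where a joint would pass 70% of its speed; a pose out of reach is approached as far as the arm can. A call is refused whole if a number of a shift passes 5 or a number of a turn 8.59, either way. A call with a gripper value outside its range is refused whole. The fingers move at their own pace and stop on an object; "squeeze" is the grip in N (left out, the last holds). Time passes only in rows, so rows that do not move let the fingers close. It gives the time, the measured TCP pose, the force, the opening and the grip force at its end, in the units of the state.
- sensors.observe(): the state, without advancing time (a new reading comes with each control period).
- vision.get_image(name): name is "scene" or "top" or "wrist"; returns (picture, depth): 400x640x3 uint8, red, green, blue; 400x640 float32, m along the optical axis (not along the pixel's ray), 0 where there is no reading.
- vision.camera_info(name): a dict with "mtx" (3x3 intrinsics, pixels), "R" (3x3) and "t" (3): a world point X has camera coordinates R X + t. Camera axes: x right, y down, z forward; pixel columns grow to the right and rows downward; lengths in m; the calibration is good to about 2 mm. A picture is of the moment at which its call begins: read the wrist's pose just before it. camera_info takes no time and is no camera call; for the wrist camera it gives the pose at the moment of the call.
- workorder.hand_in(): hands the job in; it is judged then, once.
The state is a dict: "time_s": time; "qpos": joint angles; "qvel": joint speeds; "effort": joint torques, N m; "ee_pos": TCP position; "ee_rot": TCP orientation; "force": force on the tool from outside, world axes, zero at the start; "torque": the same for the moment, N m; "grip_width": finger opening in m; "grasp_force": force on a finger pad.
Only numpy, scipy, OpenCV 4.12 (cv2) and the standard library are available. Lean on these libraries where they do the work, as an engineer would, in place of code of your own. Each camera call takes 0.05 s, during which the arm holds its last target. There are 200 camera calls.

### The job

Pull the tilt-out front of the counter bin open to its stop, then put away all the freshly polished napkin rings that lie on the worktop: thread each on the steel carrying rod, carry it over and tip it off the rod into the bin, spread along it so that it can shut, without touching a ring with the fingers. When all are in, stand the rod upright on its cork coaster again and shut the bin fully; leave the tin, the jar, the cup and the tea light where they are.

Things in the scene. Friction and masses are not known exactly. Their poses are not given: they have to be found in the camera images.
- bin_front (a joint): Opening angle (rad) of the bin's white tilt-out front: 0 shut (flush with the cabinet), 0.65 the stop, leaning out toward the robot. Starts shut or a little ajar. A stiff hinge (0.5 N m, 2 to 4 N at the handle) holds it where it is left. Front 210 wide, 145 tall, 16 mm thick; behind it a grey open-topped bucket, 178 mm wide inside, tilts along.
- bin_hinge (a point): Middle of the front's hinge line, 12 mm above the worktop. Axes fixed to the cabinet: x into it (away from the robot), y along the hinge, z up. At angle q the handle bar is at x = -0.036 cos q - 0.180 sin q, z = 0.180 cos q - 0.036 sin q in this frame. Fully open, the bucket's mouth spans x -0.085 to 0, y -0.089 to 0.089, and all of the front but the handle is below z 0.135.
- bin_handle (a point): Centre of the dark round handle bar, 10 mm thick, 110 mm long along y, standing 30 mm clear above the front's upper edge on two posts at its ends. Shut, it is 192 mm high, 22 mm above the cabinet's top. It can be pinched from above across its 10 mm and may turn in the grip. Moves with the front.
- bin_bucket (a point): Centre of the inner floor of the bin's bucket (88 x 178 mm inside; back wall 92 mm high); tilts with the front. With the front shut, x points away from the robot and z up. The cabinet's top is 140 mm above this floor when shut: rings piled higher than that, four on one another, would jam it, so spread them along the bin.
- carrier_grip (a point): Grip point of the carrying rod: in its upright dark wooden handle (30 mm along x, 24 mm across y, top at 74 mm), 55 mm above the underside of its foot (60 x 44 x 10 mm). z up when it stands. The steel rod sticks out along +x, its axis 32 mm below this point. Stands freely on the coaster; 0.16 kg.
- carrier_foot (a point): Centre of the underside of the carrying rod's foot; axes as the grip point.
- coaster: Round cork coaster, 110 mm across, 5 mm thick, fixed to the worktop; origin at the centre of its underside.
- ring_1_centre (a point): Centre of a square mid-brown wooden napkin ring, 44 x 44 mm outside and 40 mm long, with a round bore 30 mm wide along its x axis, either end alike. It lies on one flat side, so the bore is level, its axis 22 mm above the worktop. About 0.05 kg. May be absent.
- ring_2_centre (a point): Centre of a square pale wooden napkin ring, 44 x 44 mm outside and 40 mm long, with a round bore 30 mm wide along its x axis, either end alike. It lies on one flat side, so the bore is level, its axis 22 mm above the worktop. About 0.05 kg. May be absent.
- ring_3_centre (a point): Centre of a square dark wooden napkin ring, 44 x 44 mm outside and 40 mm long, with a round bore 30 mm wide along its x axis, either end alike. It lies on one flat side, so the bore is level, its axis 22 mm above the worktop. About 0.05 kg. May be absent.
- ring_4_centre (a point): Centre of a square mid-brown wooden napkin ring, 44 x 44 mm outside and 40 mm long, with a round bore 30 mm wide along its x axis, either end alike. It lies on one flat side, so the bore is level, its axis 22 mm above the worktop. About 0.05 kg. May be absent.
- tin_low: A bystander, to be left alone: low food tin, 86 mm wide, 40 mm tall. Origin at the centre of its underside.
- cup: A bystander, to be left alone: green and white tea cup with a handle, 64 mm wide, 48 mm tall. Origin at the centre of its underside.
- candle: A bystander, to be left alone: tea light in a metal cup, 38 mm wide, 15 mm tall. Origin at the centre of its underside.
- jar: A bystander, to be left alone: honey-coloured jar with grey lid, 60 mm wide, 75 mm tall. Origin at the centre of its underside.
- bin: The pale wooden cabinet of the counter bin, fixed to the worktop: 210 wide, 125 deep, 170 mm tall. Origin on the worktop at the middle of its front plane; x into the cabinet, z up. Above and behind it hangs a wall cabinet, 0.36 m over the worktop and beyond about x = 0.67 in the world: keep the wrist clear of it.
- carrier_tip (a point): Free end of the steel rod, on its axis: 112 mm in +x from the handle's centre and 23 mm above the underside of the foot. The rod is 9 mm thick and free from 30 to 112 mm. It is polished: a ring on it begins to slide at some 12 to 15 degrees of tilt and runs off at once at 35 degrees.
Things that resemble listed ones, but are neither listed nor needed, are in the scene too. What is shaped like the part that bears ring_4_centre but blue or pink is not meant.

How it is judged:
On the way, in this order (a step that is already met when the one before it is completed fails the run):
1. the bin's front is pulled open to its stop (beyond 0.6 rad) (value of joint bin_front above 0.6 rad), for 0.2 s.
2. all the napkin rings are inside the bin's bucket while it stands open (beyond 0.5 rad) (x of ring_1_centre in the frame of bin_bucket between -0.05 and 0.05 m and y of ring_1_centre in the frame of bin_bucket between -0.09 and 0.09 m and z of ring_1_centre in the frame of bin_bucket between 0 and 0.13 m and x of ring_2_centre in the frame of bin_bucket between -0.05 and 0.05 m and y of ring_2_centre in the frame of bin_bucket between -0.09 and 0.09 m and z of ring_2_centre in the frame of bin_bucket between 0 and 0.13 m and x of ring_3_centre in the frame of bin_bucket between -0.05 and 0.05 m and y of ring_3_centre in the frame of bin_bucket between -0.09 and 0.09 m and z of ring_3_centre in the frame of bin_bucket between 0 and 0.13 m and x of ring_4_centre in the frame of bin_bucket between -0.05 and 0.05 m and y of ring_4_centre in the frame of bin_bucket between -0.09 and 0.09 m and z of ring_4_centre in the frame of bin_bucket between 0 and 0.13 m and value of joint bin_front above 0.5 rad), for 0.2 s.
At the end, for the whole second after the job is handed in: All napkin rings lie inside the bucket of the bin, its front is shut (within 0.04 rad), and the carrying rod stands upright (within 0.1 rad) on the coaster, its foot's centre within 35 mm of the coaster's centre (x of ring_1_centre in the frame of bin_bucket between -0.05 and 0.05 m and y of ring_1_centre in the frame of bin_bucket between -0.09 and 0.09 m and z of ring_1_centre in the frame of bin_bucket between 0 and 0.13 m and x of ring_2_centre in the frame of bin_bucket between -0.05 and 0.05 m and y of ring_2_centre in the frame of bin_bucket between -0.09 and 0.09 m and z of ring_2_centre in the frame of bin_bucket between 0 and 0.13 m and x of ring_3_centre in the frame of bin_bucket between -0.05 and 0.05 m and y of ring_3_centre in the frame of bin_bucket between -0.09 and 0.09 m and z of ring_3_centre in the frame of bin_bucket between 0 and 0.13 m and x of ring_4_centre in the frame of bin_bucket between -0.05 and 0.05 m and y of ring_4_centre in the frame of bin_bucket between -0.09 and 0.09 m and z of ring_4_centre in the frame of bin_bucket between 0 and 0.13 m and value of joint bin_front below 0.04 rad and horizontal distance between carrier_foot and coaster below 0.035 m and angle between carrier_foot's own z axis and vertical below 0.1 rad and height (world z) of carrier_foot below 0.012 m); the robot touches nothing.
It fails at once if a napkin ring is touched with the fingers (over 1 N) (contact force between the fingers and ring_1 above 1 N or contact force between the fingers and ring_2 above 1 N or contact force between the fingers and ring_3 above 1 N or contact force between the fingers and ring_4 above 1 N).
It fails at once if the tin, jar, cup or tea light is moved by more than 25 mm (distance of any of tin_low, cup, candle, jar from where it was at the start of the episode above 0.025 m).
Of ring_1, ring_2, ring_3, ring_4 only 3 to 4 are there at a start; the rules pass over those that are not, and their reading is None.
At some moment in a run one of ring_1, ring_2, ring_3, ring_4 may be knocked a few centimetres aside while the robot is not near it.
It also fails if it takes over 210 s, if anything falls off the work surface, if the arm or the gripper's body presses on something with over 40 N, if the wrist force passes 120 N, or if a joint passes its speed limit or range.

## Working session

There is one attempt and no reset: what is moved stays moved. The work goes in short steps, Python scripts to look and compute and a tool call to move; the robot and the scene stay as the last step left them, time stands still between calls to the robot, and variables do not carry over. Pictures are saved under pics/ and viewed, at most 14 in all, crops included, and the job is handed in when it is done.

Besides the shell and the picture viewer there is one more tool, called after "Call:" as name(argument=value, ...) on one line, values as JSON. jog_arm: Moves the arm, as the interface text tells. Its arguments: {"type":"object","properties":{"series":{"type":"array","items":{"type":"object","properties":{"hand":{"type":"number"},"delta_pos":{"type":"array","items":{"type":"number"}},"turn":{"type":"array","items":{"type":"number"}}}}},"squeeze":{"type":"number"}},"required":["series"]}

```bash
mkdir -p pics; cat > h.py <<'E'
import numpy as np, cv2
from scipy.spatial.transform import Rotation as Ro
from station import sensors, vision, workorder, bot
def snap(name,fn=None,npz=True):
    ci=vision.camera_info(name); im,d=vision.get_image(name)
    if fn: cv2.imwrite('pics/'+fn+'.png',im[:,:,::-1])
    if npz: np.savez('/tmp/'+(fn or name),im=im,d=d,**{k:np.array(ci[k]) for k in('mtx','R','t')})
    return im,d,ci
def cloud(d,ci):
    v,u=np.mgrid[:d.shape[0],:d.shape[1]]
    K=np.array(ci['mtx']); p=np.stack([(u-K[0,2])/K[0,0]*d,(v-K[1,2])/K[1,1]*d,d],-1)
    P=(p-np.array(ci['t']))@np.array(ci['R']); P[d<=0]=np.nan
    return P
def st():
    s=sensors.observe(); R=Ro.from_quat(np.roll(s['ee_rot'],-1)).as_matrix()
    return s,np.array(s['ee_pos']),R
def show():
    s,p,R=st(); print('t',round(s['time_s'],2),'p',p.round(4),'q',np.round(s['qpos'],3),'w',round(s['grip_width'],4),'F',np.round(s['force'],1)); print(R.round(3))
E
python3 - <<'E'
from h import *
show(); print(bot.tips_ahead)
for n in('scene','top'):
    im,d,ci=snap(n,n+'0')
    print(n,np.array(ci['mtx']).round(1).tolist(),(-np.array(ci['R']).T@np.array(ci['t'])).round(3))
E
```

```text
t 0.0 p [0.1842 0.4642 0.2414] q [1.193 0.241 0.004 1.335 0.    1.571] w 0.0855 F [1.  0.7 0.9]
[[-0.929  0.369 -0.001]
 [ 0.369  0.929 -0.002]
 [ 0.    -0.002 -1.   ]]
0.011
scene [[434.5, 0.0, 318.1], [0.0, 434.5, 204.6], [0.0, 0.0, 1.0]] [-0.181 -0.709  0.856]
top [[362.9, 0.0, 314.8], [0.0, 362.9, 200.5], [0.0, 0.0, 1.0]] [0.247 0.083 1.213]
```

View pics/top0.png

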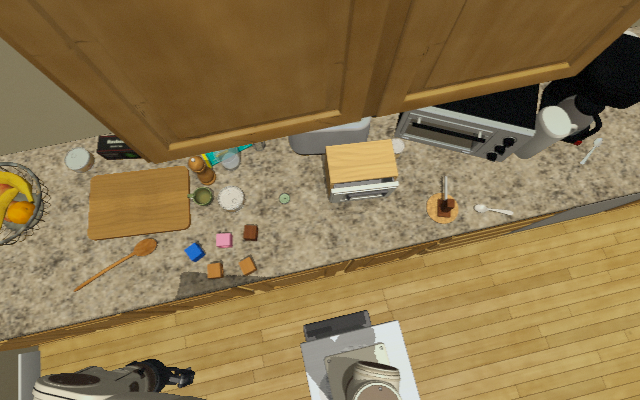

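View pics/scene0.png

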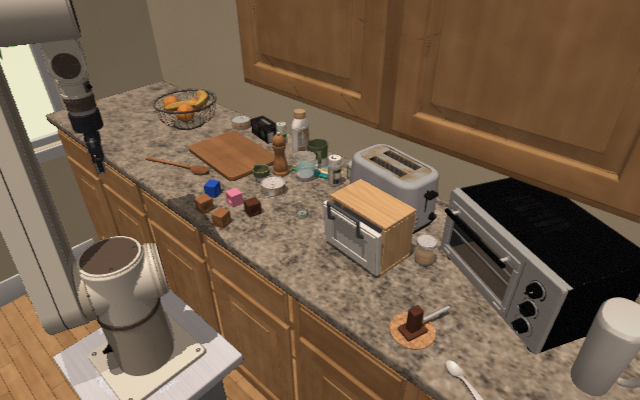

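Top view: bin at (362,170) with its handle at (365,196), carrier and coaster at (443,207), mid-brown rings at (215,269) and (247,265), and a dark ring at (250,232). The blue and pink blocks at (195,252) and (224,240) are decoys, and I see no pale ring. The cup is near (203,197), the tin or jar near (231,198), and the tea light near (284,198). Next I'll measure positions.

```bash
python3 - <<'E'
from h import *
for n in('top0','scene0'):
    z=np.load('/tmp/%s.npz'%n); P=cloud(z['d'],z); im=z['im']
    cv2.imwrite('pics/c.png',im)
    hsv=cv2.cvtColor(im,cv2.COLOR_RGB2HSV)
    on=(P[...,2]>0.012)&(P[...,2]<0.3)&(P[...,0]>.2)&(P[...,0]<.72)&(abs(P[...,1])<.7)
    # below-60mm things
    m=(on&(P[...,2]<.095)).astype(np.uint8)
    c,l,s,_=cv2.connectedComponentsWithStats(m)
    for i in range(1,c):
        if s[i,4]<25: continue
        q=P[l==i]; top=q[q[:,2]>np.nanmax(q[:,2])-.012]
        r=cv2.minAreaRect((top[:,:2]*1000).astype(np.float32))
        print(n,s[i].tolist(),'ztop',np.percentile(q[:,2],97).round(3),'rect',np.round(r[0],0),np.round(r[1],0),round(r[2],1),im[l==i].mean(0).astype(int))
z=np.load('/tmp/top0.npz');P=cloud(z['d'],z)
m=(P[...,2]>.16)&(P[...,2]<.2)&(P[...,0]>.3)&(P[...,0]<.75)&(abs(P[...,1])<.3)
for lo,hi in((.163,.176),(.184,.2)):
    q=P[m&(P[...,2]>lo)&(P[...,2]<hi)]; print(lo,len(q),cv2.minAreaRect((q[:,:2]*1000).astype(np.float32)),q.mean(0))
im=z['im']
a=cv2.resize(im[180:290,180:300],None,fx=5,fy=5,interpolation=cv2.INTER_CUBIC)
cv2.imwrite('pics/crop1.png',a[:,:,::-1])
E
```

```text
top0 [414, 133, 96, 29, 916] ztop 0.093 rect [ 643. -513.] [308.  20.] 61.7 [99 96 85]
top0 [392, 139, 12, 21, 174] ztop 0.079 rect [ 696. -305.] [38. 50.] 81.2 [190 182 163]
top0 [324, 161, 23, 42, 154] ztop 0.093 rect [618. -44.] [135.  45.] 15.4 [106  97  77]
top0 [437, 176, 17, 41, 320] ztop 0.081 rect [ 463. -410.] [22. 30.] 70.9 [105  75  53]
top0 [335, 178, 53, 10, 230] ztop 0.065 rect [ 582. -231.] [4. 1.] 3.4 [122 119 114]
top0 [110, 187, 103, 51, 2966] ztop 0.042 rect [685. 384.] [74. 61.] 37.1 [155 118  58]
top0 [218, 186, 27, 26, 542] ztop 0.042 rect [655. 289.] [84. 83.] 32.6 [191 185 168]
top0 [349, 194, 34, 7, 127] ztop 0.063 rect [ 554. -155.] [98.  2.] 83.8 [141 138 123]
top0 [243, 225, 15, 16, 199] ztop 0.048 rect [523. 246.] [40. 45.] 73.7 [111  67  36]
top0 [216, 233, 16, 15, 211] ztop 0.048 rect [518. 335.] [44. 41.] 80.9 [203 137 153]
top0 [149, 239, 7, 14, 28] ztop 0.017 rect [558. 573.] [21. 44.] 84.0 [153 102  43]
top0 [184, 243, 21, 19, 217] ztop 0.048 rect [501. 436.] [47. 40.] 27.0 [ 35  98 175]
top0 [124, 247, 15, 13, 46] ztop 0.018 rect [541. 643.] [23. 
[... 685 characters left out ...]
1. -61.] [ 4. 24.] 87.3 [57 51 48]
scene0 [325, 220, 89, 56, 1767] ztop 0.093 rect [ 577. -184.] [120. 250.] 31.2 [116  99  84]
scene0 [414, 235, 24, 30, 529] ztop 0.077 rect [ 696. -302.] [57. 47.] 89.9 [149 129 110]
scene0 [455, 247, 123, 107, 2768] ztop 0.093 rect [ 644. -536.] [316.  88.] 78.5 [71 65 59]
scene0 [399, 305, 52, 36, 688] ztop 0.08 rect [ 464. -416.] [25. 30.] 68.2 [88 61 48]
0.163 2654 ((636.6039428710938, -147.53829956054688), (210.73606872558594, 230.89242553710938), 83.86146545410156) [ 0.63824654 -0.14602832  0.17023546]
0.184 193 ((636.1054077148438, -146.63645935058594), (116.40818786621094, 234.36749267578125), 83.99246978759766) [ 0.59214977 -0.13927167  0.19075349]
```

View pics/crop1.png

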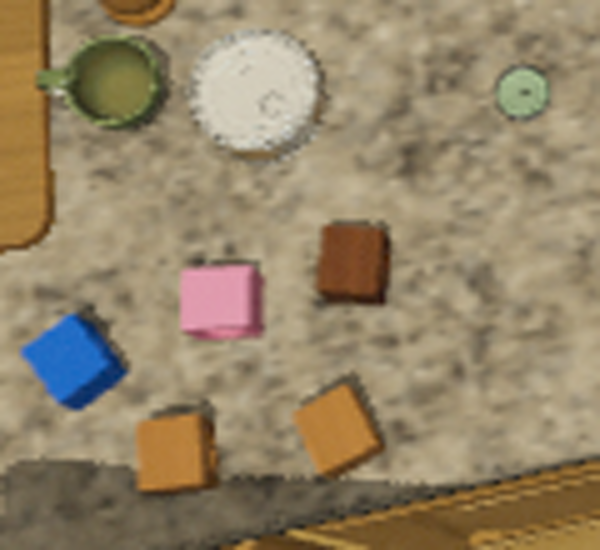

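```bash
python3 - <<'E'
from h import *
z=np.load('/tmp/scene0.npz');im=z['im']
a=cv2.resize(im[172:232,188:268],None,fx=6,fy=6,interpolation=cv2.INTER_CUBIC)
b=cv2.resize(im[285:355,380:460],None,fx=4,fy=4,interpolation=cv2.INTER_CUBIC)
c=cv2.resize(im[180:275,315:420],None,fx=3,fy=3,interpolation=cv2.INTER_CUBIC)
o=np.zeros((590,800,3),np.uint8); o[:360,:480]=a; o[:280,480:800]=b; o[290:575,483:798]=c
cv2.imwrite('pics/crop2.png',o[:,:,::-1])
for n in('top0','scene0'):
    z=np.load('/tmp/%s.npz'%n);P=cloud(z['d'],z)
    box=(P[...,0]>.45)&(P[...,0]<.72)&(P[...,1]>-.3)&(P[...,1]<0)
    q=P[box&(P[...,2]>.166)&(P[...,2]<.175)&(P[...,0]>.565)]; r=cv2.minAreaRect((q[:,:2]*1000).astype(np.float32)); print(n,'cab',r)
    q=P[box&(P[...,2]>.180)&(P[...,2]<.21)]; q=q[q[:,0]<.62]; c0=q.mean(0); u,s,vt=np.linalg.svd(q-c0); t=(q-c0)@vt[0]; print('handle',len(q),c0,vt[0],t.min(),t.max(),q[:,2].max())
    # carrier
    box=(P[...,0]>.4)&(P[...,0]<.65)&(P[...,1]>-.5)&(P[...,1]<-.33)
    q=P[box&(P[...,2]>.07)&(P[...,2]<.09)]; print('hand top',len(q),q.mean(0),cv2.minAreaRect((q[:,:2]*1000).astype(np.float32)))
    q=P[box&(P[...,2]>.022)&(P[...,2]<.042)&(np.hypot(P[...,0]-.463,P[...,1]+.41)>.04)]
    c0=q.mean(0);u,s,vt=np.linalg.svd(q-c0); print('rod',len(q),c0,vt[0],np.degrees(np.arctan2(vt[0,1],vt[0,0])),q.min(0),q.max(0))
    hs=cv2.cvtColor(z['im'],cv2.COLOR_RGB2HSV)
    q=P[box&(P[...,2]<.012)&(P[...,2]>-.005)&(hs[...,1]>110)]; print('coaster',len(q),cv2.minEnclosingCircle((q[:,:2]*1000).astype(np.float32)),q.mean(0))
E
```

```text
top0 cab ((637.1047973632812, -147.4761199951172), (210.51077270507812, 125.83570098876953), 84.0768051147461)
handle 136 [ 0.52451678 -0.1340005   0.1923581 ] [-0.10738045 -0.99419953  0.00606103] -0.057312593794332276 0.059086352285932536 0.1976876889574689
hand top 70 [ 0.46278529 -0.40932839  0.07829979] ((463.0714416503906, -409.6258239746094), (21.85472297668457, 29.5562801361084), 70.86778259277344)
rod 58 [ 0.53396428 -0.43442268  0.03148457] [-0.94529488  0.3260069   0.01170881] 160.9720566351027 [ 0.50114227 -0.44829838  0.02494476] [ 0.5666879  -0.42213911  0.03735452]
coaster 500 ((468.968994140625, -410.2859191894531), 56.84194564819336) [ 0.46423976 -0.40286609  0.00543428]
scene0 cab ((639.8163452148438, -151.54852294921875), (211.03036499023438, 128.18905639648438), 83.59004974365234)
handle 161 [ 0.5254637  -0.1427893   0.19041201] [-0.10595086 -0.99434773 -0.0068564 ] -0.061986785232827725 0.055794328257955474 0.1965644719303141
hand top 134 [ 0.46247421 -0.41662118  0.0775215 ] ((463.49566650390625, -415.98931884765625), (25.063291549682617, 30.065195083618164), 67.57028198242188)
rod 103 [ 0.53401999 -0.4397142   0.03100255] [-0.94982836  0.31270936  0.00624098] 161.77704727263668 [ 0.49864758 -0.45305475  0.02550717] [ 0.57008429 -0.42408202  0.03600161]
coaster 854 ((473.6514892578125, -404.8128356933594), 64.52001953125) [ 0.45758323 -0.41674148  0.00521399]
```

View pics/crop2.png

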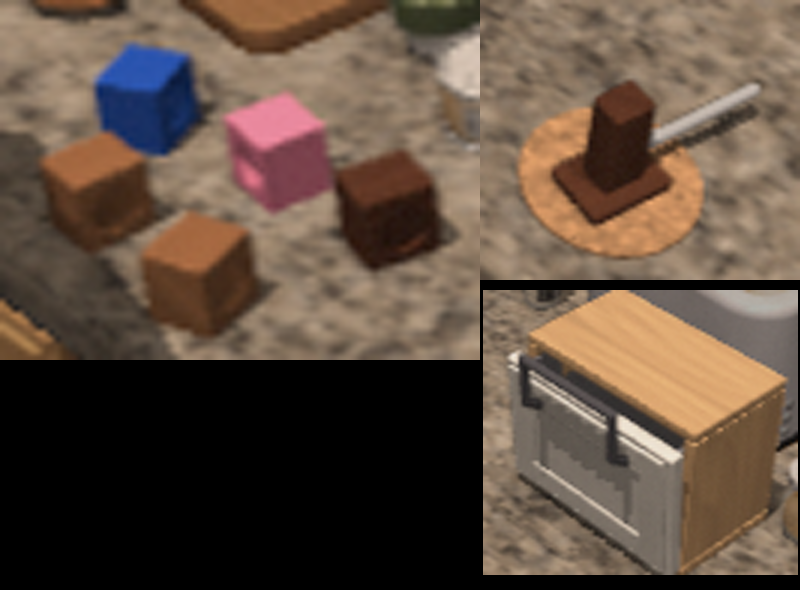

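Call:
jog_arm(series=[{"hand":0.0,"delta_pos":[0,0,-3],"turn":[0,0,8]},{"hand":0.0,"delta_pos":[0,0,-3],"turn":[0,0,8]}], squeeze=30)

```text
time_s: 0.3
ee_pos: [0.184, 0.4637, 0.3014]
ee_rot: [-0.0, 0.325, 0.946, -0.002]
force: [-0.4, 0.2, 0.0]
grip_width: 0.059
grasp_force: 0.0
```

```bash
python3 -c "
from h import *
show()"
```

```text
t 0.3 p [0.184  0.4637 0.3014] q [1.193 0.225 0.137 1.488 0.    1.856] w 0.059 F [-0.4  0.2  0. ]
[[-0.788  0.615 -0.002]
 [ 0.615  0.788 -0.004]
 [-0.001 -0.004 -1.   ]]
```

Scene crop: the dark ring and both brown rings show their bores in the right-hand faces, so the bores run roughly along world y. The carrier's rod points to about -19° and the bin is slightly ajar. Now I'll go to the handle.

```bash
cat >> h.py <<'E'
def Rdown(yaw):  # tool pointing down, tool x at yaw (deg)
    c,s=np.cos(np.radians(yaw)),np.sin(np.radians(yaw)); return np.array([[c,s,0],[s,-c,0],[0,0,-1.]])
def plan(p1,R1,p0=None,R0=None,v=4.5,w=7.5,N=None,tag=''):
    if p0 is None: _,p0,R0=st()
    r=Ro.from_matrix(R0.T@R1).as_rotvec(); D=np.array(p1)-p0
    n=N or int(max(np.ceil(np.linalg.norm(D)*100/v),np.ceil(np.degrees(np.linalg.norm(r))/w),1))
    for _ in range(20):
        A=sum(R0@Ro.from_rotvec(r*k/n).as_matrix() for k in range(n)); d=np.linalg.solve(A,D)*100
        if abs(d).max()<4.99 or N: break
        n+=1
    print(tag,'N',n,'dp',d.round(2).tolist(),'turn',np.degrees(r/n).round(2).tolist()); return np.array(p1),R1
E
python3 - <<'E'
from h import *
R=Rdown(84)
a=plan([.525,-.139,.27],R); plan([.525,-.139,.184],R,*a)
E
```

```text
N 16 dp [-4.5, 0.37, 0.2] turn [-0.01, 0.01, 3.63]
 N 2 dp [0.0, 0.0, 4.3] turn [0.0, 0.0, 0.0]
```

Call:
jog_arm(series=[{"hand":-0.2,"delta_pos":[-4.5,0.37,0.2],"turn":[0,0,3.63]},{"hand":-0.2,"delta_pos":[-4.5,0.37,0.2],"turn":[0,0,3.63]},{"hand":-0.2,"delta_pos":[-4.5,0.37,0.2],"turn":[0,0,3.63]},{"hand":-0.2,"delta_pos":[-4.5,0.37,0.2],"turn":[0,0,3.63]},{"hand":-0.2,"delta_pos":[-4.5,0.37,0.2],"turn":[0,0,3.63]},{"hand":-0.2,"delta_pos":[-4.5,0.37,0.2],"turn":[0,0,3.63]},{"hand":-0.2,"delta_pos":[-4.5,0.37,0.2],"turn":[0,0,3.63]},{"hand":-0.2,"delta_pos":[-4.5,0.37,0.2],"turn":[0,0,3.63]}])

```text
time_s: 1.1
ee_pos: [0.4351, 0.2075, 0.2857]
ee_rot: [-0.0, 0.551, 0.835, -0.0]
force: [1.1, 1.0, 0.7]
grip_width: 0.0339
grasp_force: 0.0
```

Call:
jog_arm(series=[{"hand":-0.2,"delta_pos":[-4.5,0.37,0.2],"turn":[0,0,3.63]},{"hand":-0.2,"delta_pos":[-4.5,0.37,0.2],"turn":[0,0,3.63]},{"hand":-0.2,"delta_pos":[-4.5,0.37,0.2],"turn":[0,0,3.63]},{"hand":-0.2,"delta_pos":[-4.5,0.37,0.2],"turn":[0,0,3.63]},{"hand":-0.2,"delta_pos":[-4.5,0.37,0.2],"turn":[0,0,3.63]},{"hand":-0.2,"delta_pos":[-4.5,0.37,0.2],"turn":[0,0,3.63]},{"hand":-0.2,"delta_pos":[-4.5,0.37,0.2],"turn":[0,0,3.63]},{"hand":-0.2,"delta_pos":[-4.5,0.37,0.2],"turn":[0,0,3.63]},{"hand":-0.2,"delta_pos":[0,0,0],"turn":[0,0,0]}])

```text
time_s: 2.0
ee_pos: [0.5281, -0.1407, 0.2689]
ee_rot: [-0.0, 0.744, 0.668, -0.001]
force: [0.3, 0.8, 0.2]
grip_width: 0.0341
grasp_force: 0.0
```

```bash
python3 - <<'E'
from h import *
show()
im,d,ci=snap('wrist','w1'); P=cloud(d,ci)
m=(P[...,2]>.180)&(P[...,2]<.205)&(P[...,0]>.45)&(P[...,0]<.6)&(P[...,1]>-.25)&(P[...,1]<-.03)
q=P[m]; c0=q.mean(0);u,s,vt=np.linalg.svd(q-c0,full_matrices=False); print(len(q),c0,vt[0],q[:,2].max()); t=(q-c0)@vt[0]; print(t.min(),t.max())
E
```

```text
t 2.0 p [ 0.5281 -0.1407  0.2689] q [-0.259  0.327  0.191  1.436 -0.002  1.419] w 0.0341 F [0.3 0.8 0.2]
[[ 0.108  0.994 -0.002]
 [ 0.994 -0.108 -0.001]
 [-0.002 -0.002 -1.   ]]
1822 [ 0.52598607 -0.13078045  0.19212998] [-0.10887234 -0.99405162  0.00286101] 0.19515105720032364
-0.0533703831242856 0.06566578315179213
```

View pics/w1.png

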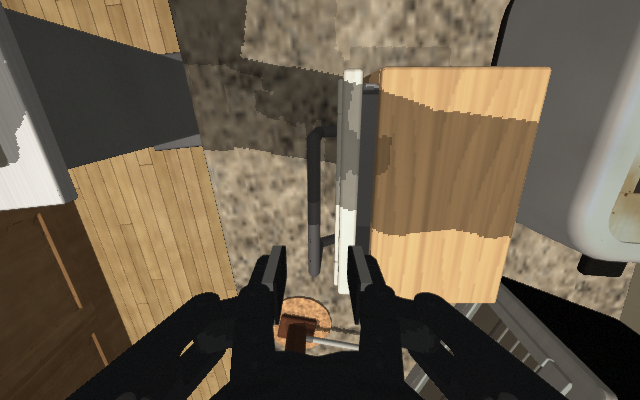

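Wrist view: the dark bar is the column at x≈315 (rows 125-275), the white front edge is at x≈350, and the fingers straddle the bar. Descending and pinching.

Call:
jog_arm(series=[{"hand":-0.2,"delta_pos":[0.35,-0.3,3.0],"turn":[0,0,0]},{"hand":-0.2,"delta_pos":[0,0,3.0],"turn":[0,0,0]},{"hand":-0.2,"delta_pos":[0,0,2.4],"turn":[0,0,0]},{"hand":-0.2,"delta_pos":[0,0,0],"turn":[0,0,0]},{"hand":-1,"delta_pos":[0,0,0],"turn":[0,0,0]},{"hand":-1,"delta_pos":[0,0,0],"turn":[0,0,0]},{"hand":-1,"delta_pos":[0,0,0],"turn":[0,0,0]},{"hand":-1,"delta_pos":[0,0,0],"turn":[0,0,0]},{"hand":-1,"delta_pos":[0,0,0],"turn":[0,0,0]}], squeeze=30)

```text
time_s: 2.95
ee_pos: [0.5269, -0.1313, 0.1879]
ee_rot: [0.001, 0.741, 0.671, 0.001]
force: [0.7, 3.9, 6.3]
grip_width: 0.0087
grasp_force: 29.9
```

```bash
python3 - <<'E'
from h import *
show()
s,p,R=st()
# bar at grasp point => estimate q, then waypoints along arc
h=lambda q:np.array([-.036*np.cos(q)-.18*np.sin(q),.18*np.cos(q)-.036*np.sin(q)])
bx=np.array([.9945,-.105])
o=np.array([.5755,-.1435]); x0=(p[:2]-o)@bx; print('barx',x0)
from scipy.optimize import brentq
q0=brentq(lambda q:h(q)[0]-x0,-.1,.4);print('q0',q0,'z bar',h(q0)[1]+.012,'grasp z',p[2]+.008)
qs=np.linspace(q0,.66,13); H=np.array([h(q) for q in qs]); print((np.diff(H,axis=0)*100).round(2).tolist())
E
```

```text
t 2.95 p [ 0.5269 -0.1313  0.1879] q [-0.245  0.352  0.014  1.231  0.002  1.425] w 0.0087 F [0.7 3.9 6.3]
[[ 0.099  0.995  0.003]
 [ 0.995 -0.099  0.001]
 [ 0.001  0.003 -1.   ]]
barx -0.04958261737062047
q0 0.07611146507346733 z bar 0.18874151763147967 grasp z 0.19589229915895476
[[-0.85, -0.26], [-0.84, -0.3], [-0.82, -0.34], [-0.81, -0.38], [-0.79, -0.42], [-0.77, -0.46], [-0.74, -0.5], [-0.72, -0.53], [-0.69, -0.57], [-0.66, -0.6], [-0.63, -0.63], [-0.6, -0.66]]
```

Call:
jog_arm(series=[{"hand":-1,"delta_pos":[0,-0.85,0.26],"turn":[0,0,0]},{"hand":-1,"delta_pos":[0,-0.84,0.3],"turn":[0,0,0]},{"hand":-1,"delta_pos":[0,-0.82,0.34],"turn":[0,0,0]},{"hand":-1,"delta_pos":[0,-0.81,0.38],"turn":[0,0,0]},{"hand":-1,"delta_pos":[0,-0.79,0.42],"turn":[0,0,0]},{"hand":-1,"delta_pos":[0,-0.77,0.46],"turn":[0,0,0]}])

```text
time_s: 3.55
ee_pos: [0.4802, -0.1265, 0.1663]
ee_rot: [0.002, 0.741, 0.671, 0.003]
force: [3.3, 4.8, 1.6]
grip_width: 0.0087
grasp_force: 30.3
```

Call:
jog_arm(series=[{"hand":-1,"delta_pos":[0,-0.74,0.5],"turn":[0,0,0]},{"hand":-1,"delta_pos":[0,-0.72,0.53],"turn":[0,0,0]},{"hand":-1,"delta_pos":[0,-0.69,0.57],"turn":[0,0,0]},{"hand":-1,"delta_pos":[0,-0.66,0.6],"turn":[0,0,0]},{"hand":-1,"delta_pos":[0,-0.63,0.63],"turn":[0,0,0]},{"hand":-1,"delta_pos":[0,-0.6,0.66],"turn":[0,0,0]},{"hand":-1,"delta_pos":[0,0,0],"turn":[0,0,0]},{"hand":-1,"delta_pos":[0,0,0],"turn":[0,0,0]}])

```text
time_s: 4.35
ee_pos: [0.44, -0.1223, 0.131]
ee_rot: [0.002, 0.741, 0.671, 0.003]
force: [3.9, 4.6, 0.5]
grip_width: 0.0086
grasp_force: 30.9
```

```bash
python3 - <<'E'
from h import *
show()
s,p,R=st(); print((p[:2]-[.5755,-.1435])@[.9945,-.105])
E
```

```text
t 4.35 p [ 0.44   -0.1223  0.131 ] q [-0.273  0.236 -0.307  1.022  0.003  1.397] w 0.0086 F [3.9 4.6 0.5]
[[ 0.099  0.995  0.006]
 [ 0.995 -0.099  0.002]
 [ 0.002  0.006 -1.   ]]
-0.13700557119679524
```

Call:
jog_arm(series=[{"hand":-1,"delta_pos":[0,-0.35,0.35],"turn":[0,0,0]},{"hand":-1,"delta_pos":[0,0,0],"turn":[0,0,0]},{"hand":-1,"delta_pos":[0,0.2,-0.2],"turn":[0,0,0]},{"hand":0,"delta_pos":[0,0,0],"turn":[0,0,0]},{"hand":0,"delta_pos":[0,0,0],"turn":[0,0,0]},{"hand":0,"delta_pos":[0,0,0],"turn":[0,0,0]},{"hand":0,"delta_pos":[0,0,-3],"turn":[0,0,0]},{"hand":0,"delta_pos":[0,0,-4],"turn":[0,0,0]},{"hand":0,"delta_pos":[0,0,-4],"turn":[0,0,0]}])

```text
time_s: 5.25
ee_pos: [0.4347, -0.1229, 0.2386]
ee_rot: [-0.001, 0.742, 0.671, -0.001]
force: [1.7, 0.3, -0.6]
grip_width: 0.0428
grasp_force: 0.0
```

```bash
python3 - <<'E'
from h import *
show()
im,d,ci=snap('scene','s1'); P=cloud(d,ci)
m=(P[...,2]>.09)&(P[...,2]<.16)&(P[...,0]>.38)&(P[...,0]<.56)&(P[...,1]>-.26)&(P[...,1]<-.03)
for lo in (.11,.12,.125,.13,.135,.14,.145,.15):
    q=P[m&(P[...,2]>=lo)&(P[...,2]<lo+.005)]
    if len(q): print(lo,len(q),q.mean(0).round(3),((q[:,:2]-[.5755,-.1435])@[.9945,-.105]).mean().round(3))
# carrier via wrist pose target
plan([.463-.0,-.413,.25],Rdown(-18.7+180))
E
```

```text
t 5.25 p [ 0.4347 -0.1229  0.2386] q [-2.750e-01  1.490e-01 -1.190e-01  1.306e+00 -1.000e-03  1.396e+00] w 0.0428 F [ 1.7  0.3 -0.6]
[[ 0.1    0.995 -0.003]
 [ 0.995 -0.1    0.   ]
 [-0.    -0.003 -1.   ]]
0.11 149 [ 0.499 -0.148  0.113] -0.076
0.12 269 [ 0.489 -0.14   0.122] -0.086
0.125 144 [ 0.496 -0.148  0.127] -0.079
0.13 67 [ 0.479 -0.145  0.133] -0.096
0.135 128 [ 0.452 -0.137  0.137] -0.123
0.14 20 [ 0.498 -0.127  0.142] -0.079
 N 11 dp [-2.59, -1.17, -0.04] turn [0.03, 0.04, -7.0]
```

Call:
jog_arm(series=[{"hand":0.2,"delta_pos":[-2.59,-1.17,0],"turn":[0,0,-7.0]},{"hand":0.2,"delta_pos":[-2.59,-1.17,0],"turn":[0,0,-7.0]},{"hand":0.2,"delta_pos":[-2.59,-1.17,0],"turn":[0,0,-7.0]},{"hand":0.2,"delta_pos":[-2.59,-1.17,0],"turn":[0,0,-7.0]},{"hand":0.2,"delta_pos":[-2.59,-1.17,0],"turn":[0,0,-7.0]},{"hand":0.2,"delta_pos":[-2.59,-1.17,0],"turn":[0,0,-7.0]}])

```text
time_s: 5.9
ee_pos: [0.3985, -0.2868, 0.2378]
ee_rot: [-0.001, 0.45, 0.893, -0.0]
force: [0.5, 0.3, 0.6]
grip_width: 0.0514
grasp_force: 0.0
```

Call:
jog_arm(series=[{"hand":0.2,"delta_pos":[-2.59,-1.17,0],"turn":[0,0,-7.0]},{"hand":0.2,"delta_pos":[-2.59,-1.17,0],"turn":[0,0,-7.0]},{"hand":0.2,"delta_pos":[-2.59,-1.17,0],"turn":[0,0,-7.0]},{"hand":0.2,"delta_pos":[-2.59,-1.17,0],"turn":[0,0,-7.0]},{"hand":0.2,"delta_pos":[-2.59,-1.17,0],"turn":[0,0,-7.0]},{"hand":0.2,"delta_pos":[0,0,1.5],"turn":[0,0,0]},{"hand":0.2,"delta_pos":[0,0,0],"turn":[0,0,0]},{"hand":0.2,"delta_pos":[0,0,0],"turn":[0,0,0]}])

```text
time_s: 6.7
ee_pos: [0.46, -0.411, 0.2222]
ee_rot: [-0.001, 0.163, 0.987, 0.001]
force: [0.7, 0.2, 0.4]
grip_width: 0.0513
grasp_force: 0.0
```

```bash
python3 - <<'E'
from h import *
show()
im,d,ci=snap('wrist','w2'); P=cloud(d,ci)
box=(P[...,0]>.38)&(P[...,0]<.65)&(P[...,1]>-.52)&(P[...,1]<-.3)
q=P[box&(P[...,2]>.07)&(P[...,2]<.09)]; print('top',len(q),q.mean(0),cv2.minAreaRect((q[:,:2]*1000).astype(np.float32)))
q=P[box&(P[...,2]>.022)&(P[...,2]<.042)&((P[...,0]-.463)*.947-(P[...,1]+.41)*.32>.045)]
if len(q): c0=q.mean(0);u,s,vt=np.linalg.svd(q-c0,full_matrices=False); print('rod',len(q),c0,vt[0],np.degrees(np.arctan2(vt[0,1],vt[0,0])),q.max(0))
hs=cv2.cvtColor(im,cv2.COLOR_RGB2HSV)
q=P[box&(P[...,2]<.012)&(P[...,2]>.0025)&(hs[...,1]>110)]; print('coaster',len(q),cv2.minEnclosingCircle((q[:,:2]*1000).astype(np.float32)),q.mean(0))
E
```

```text
t 6.7 p [ 0.46   -0.411   0.2222] q [-0.729  0.488  0.313  1.399 -0.    -0.402] w 0.0513 F [0.7 0.2 0.4]
[[-0.947  0.321 -0.002]
 [ 0.321  0.947  0.002]
 [ 0.003  0.001 -1.   ]]
top 684 [ 0.46172109 -0.41356893  0.07837602] ((550.7103271484375, -456.7188720703125), (26.189088821411133, 227.2502899169922), 64.15697479248047)
rod 426 [ 0.54954432 -0.44803469  0.03136846] [ 0.83993301 -0.54258736  0.01055937] -32.86200954304121 [ 0.64997072 -0.42364412  0.04158633]
coaster 3834 ((466.72088623046875, -411.0779113769531), 54.614620208740234) [ 0.46241088 -0.40805685  0.00498889]
```

View pics/w2.png

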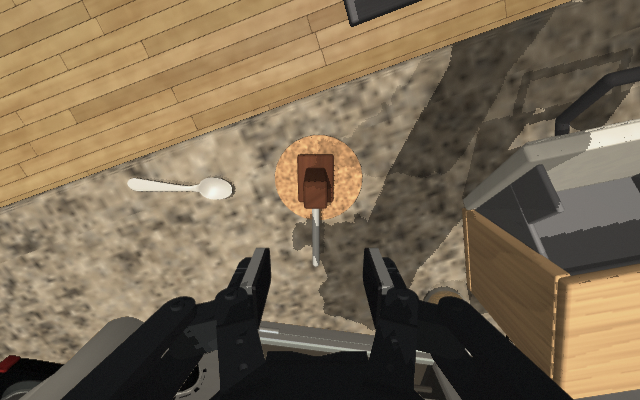

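Wrist view: the carrier handle is at (316,180) with the rod running straight down to (316,265), so the gripper is aligned. Descending to grip the handle.

```bash
python3 - <<'E'
from h import *
a=plan([.4625,-.413,.11],Rdown(161.3)); plan([.4625,-.413,.051],a[1],*a)
E
```

```text
N 3 dp [-0.09, -0.04, 3.77] turn [0.01, -0.02, -0.01]
 N 2 dp [-0.0, 0.0, 2.95] turn [0.0, 0.0, 0.0]
```

Call:
jog_arm(series=[{"hand":0.2,"delta_pos":[-0.09,-0.04,3.77],"turn":[0,0,0]},{"hand":0.2,"delta_pos":[-0.09,-0.04,3.77],"turn":[0,0,0]},{"hand":0.2,"delta_pos":[-0.09,-0.04,3.77],"turn":[0,0,0]},{"hand":0.2,"delta_pos":[0,0,2.95],"turn":[0,0,0]},{"hand":0.2,"delta_pos":[0,0,2.95],"turn":[0,0,0]},{"hand":0.2,"delta_pos":[0,0,0],"turn":[0,0,0]}])

```text
time_s: 7.35
ee_pos: [0.4603, -0.4109, 0.0476]
ee_rot: [-0.004, 0.163, 0.987, 0.002]
force: [-0.2, 0.8, -0.5]
grip_width: 0.0511
grasp_force: 0.0
```

Call:
jog_arm(series=[{"hand":-1,"delta_pos":[0,0,0],"turn":[0,0,0]},{"hand":-1,"delta_pos":[0,0,0],"turn":[0,0,0]},{"hand":-1,"delta_pos":[0,0,0],"turn":[0,0,0]},{"hand":-1,"delta_pos":[0,0,0],"turn":[0,0,0]},{"hand":-1,"delta_pos":[0,0,0],"turn":[0,0,0]}], squeeze=60)

```text
time_s: 7.85
ee_pos: [0.4644, -0.4145, 0.0539]
ee_rot: [0.002, 0.163, 0.987, -0.001]
force: [-0.5, 0.8, 6.9]
grip_width: 0.0233
grasp_force: 60.4
```

```bash
python3 - <<'E'
from h import *
show()
s,p,R=st(); np.save('/tmp/grasp0.npy',np.r_[p,R.ravel()])
E
```

```text
t 7.85 p [ 0.4644 -0.4145  0.0539] q [-0.729  0.61   0.061  1.017  0.    -0.402] w 0.0233 F [-0.5  0.8  6.9]
[[-0.947  0.321  0.004]
 [ 0.321  0.947 -0.003]
 [-0.004 -0.002 -1.   ]]
```

Call:
jog_arm(series=[{"hand":-1,"delta_pos":[0,0,-1.5],"turn":[0,0,0]},{"hand":-1,"delta_pos":[0,0,-4],"turn":[0,0,0]},{"hand":-1,"delta_pos":[0,0,-4.5],"turn":[0,0,0]},{"hand":-1,"delta_pos":[0,0,-4.5],"turn":[0,0,0]},{"hand":-1,"delta_pos":[0,0,0],"turn":[0,0,0]},{"hand":-1,"delta_pos":[0,0,0],"turn":[0,0,0]}])

```text
time_s: 8.45
ee_pos: [0.4636, -0.4141, 0.1981]
ee_rot: [0.002, 0.163, 0.987, -0.001]
force: [-0.3, 0.5, -2.5]
grip_width: 0.0232
grasp_force: 59.4
```

```bash
cat >> h.py <<'E'
def rings(n,fn):
    im,d,ci=snap(n,fn); P=cloud(d,ci)
    m=((P[...,2]>.03)&(P[...,2]<.06)&(P[...,0]>.3)&(P[...,0]<.6)&(P[...,1]>.1)&(P[...,1]<.5)).astype(np.uint8)
    c,l,s,_=cv2.connectedComponentsWithStats(m)
    for i in range(1,c):
        if s[i,4]<40: continue
        q=P[l==i]; q=q[q[:,2]>np.percentile(q[:,2],90)-.008]
        r=cv2.minAreaRect((q[:,:2]*1000).astype(np.float32))
        print(n,np.round(r[0],0),np.round(r[1],0),round(r[2],1),'rgb',im[l==i].mean(0).astype(int))
E
python3 - <<'E'
from h import *
show(); rings('top','t2'); rings('scene','s2')
im,d,ci=snap('wrist','w3'); P=cloud(d,ci)
# carrier in tool frame
s,p,R=st(); T=(P-p)@R
a=(abs(T[...,1])<.02)&(T[...,2]>-.03)&(T[...,2]<.08)&(T[...,0]<.05)&(T[...,0]>-.15)
for lo in np.arange(-.03,.08,.01):
    q=T[a&(T[...,2]>=lo)&(T[...,2]<lo+.01)]; 
    if len(q)>5: print(round(lo,3),len(q),q.min(0).round(3),q.max(0).round(3))
E
```

```text
t 8.45 p [ 0.4636 -0.4141  0.1981] q [-0.729  0.501  0.272  1.337 -0.    -0.402] w 0.0232 F [-0.3  0.5 -2.5]
[[-0.947  0.321  0.003]
 [ 0.321  0.947 -0.003]
 [-0.004 -0.002 -1.   ]]
top [524. 246.] [41. 44.] 74.3 rgb [116  70  38]
top [518. 334.] [44. 41.] 83.4 rgb [214 147 164]
top [501. 435.] [45. 40.] 24.7 rgb [ 38 104 185]
top [418. 274.] [44. 40.] 15.0 rgb [176 123  59]
top [426. 379.] [41. 44.] 86.7 rgb [173 121  59]
scene [505. 431.] [49. 43.] 25.4 rgb [ 41  74 147]
scene [523. 331.] [50. 42.] 78.7 rgb [200 118 134]
scene [430. 378.] [50. 46.] 87.7 rgb [140  90  59]
scene [527. 243.] [48. 46.] 74.5 rgb [89 53 37]
scene [421. 270.] [50. 42.] 20.1 rgb [143  92  59]
-0.03 3964 [-0.014 -0.02  -0.03 ] [ 0.017  0.02  -0.02 ]
-0.02 887 [ 0.007 -0.019 -0.02 ] [ 0.017  0.02  -0.01 ]
-0.01 735 [ 0.007 -0.019 -0.01 ] [ 0.017  0.02  -0.   ]
0.0 518 [ 0.007 -0.019  0.   ] [0.017 0.02  0.01 ]
0.01 311 [-0.067 -0.013  0.01 ] [0.017 0.011 0.02 ]
0.02 659 [-0.084 -0.013  0.02 ] [0.017 0.011 0.03 ]
0.03 2225 [-0.005 -0.02   0.03 ] [0.031 0.02  0.04 ]
0.04 233 [ 0.006 -0.02   0.04 ] [0.032 0.02  0.046]
```

View pics/w3.png

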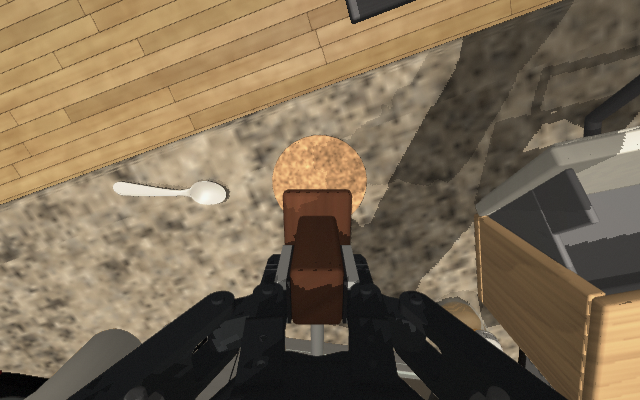

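Wrist view: the carrier is held squarely between the pads, with its foot's rear edge at (318,190) and the coaster at (320,170). The rings haven't moved. Next I'll go to the near brown ring.

```bash
cat >> h.py <<'E'
def u(a): return np.array([np.cos(np.radians(a)),np.sin(np.radians(a))])
def thread(c,ax,z=.0505,hi=.25,back=.172,fin=.063):
    R=Rdown(ax+180); U=u(ax); s=np.array(c)-back*U; f=np.array(c)-fin*U
    a=plan([*s,hi],R,tag='hover'); a=plan([*s,z],R,*a,tag='down'); a=plan([*f,z],R,*a,v=1.5,tag='push'); return a
E
python3 - <<'E'
from h import *
s,p,R=st()
thread([.419,.2725],105.5)
E
```

```text
hover N 17 dp [-2.41, 2.87, -0.33] turn [0.02, -0.0, -7.31]
down N 5 dp [-0.0, -0.0, 3.99] turn [0.0, 0.0, 0.0]
push N 8 dp [-1.36, -0.0, -0.0] turn [0.0, 0.0, 0.0]
```

```bash
python3 - <<'E'
from h import *
s,p,R=st()
a=plan([.40,-.13,.25],Rdown(161.3))
c=np.array([.419,.2725]);U=u(105.5);plan([*(c-.172*U),.25],Rdown(285.5),*a)
E
```

```text
N 7 dp [2.14, 3.54, -0.79] turn [0.01, -0.03, -0.0]
 N 17 dp [-1.45, 1.01, -0.0] turn [-0.0, -0.0, -7.31]
```

Call:
jog_arm(series=[{"hand":-1,"delta_pos":[2.14,3.54,-0.79],"turn":[0,0,0]},{"hand":-1,"delta_pos":[2.14,3.54,-0.79],"turn":[0,0,0]},{"hand":-1,"delta_pos":[2.14,3.54,-0.79],"turn":[0,0,0]},{"hand":-1,"delta_pos":[2.14,3.54,-0.79],"turn":[0,0,0]},{"hand":-1,"delta_pos":[2.14,3.54,-0.79],"turn":[0,0,0]},{"hand":-1,"delta_pos":[2.14,3.54,-0.79],"turn":[0,0,0]},{"hand":-1,"delta_pos":[2.14,3.54,-0.79],"turn":[0,0,0]}])

```text
time_s: 9.3
ee_pos: [0.399, -0.1289, 0.2501]
ee_rot: [-0.002, 0.163, 0.987, 0.0]
force: [0.5, 1.0, -2.2]
grip_width: 0.0235
grasp_force: 59.3
```

Call:
jog_arm(series=[{"hand":-1,"delta_pos":[-1.45,1.01,0],"turn":[0,0,-7.31]},{"hand":-1,"delta_pos":[-1.45,1.01,0],"turn":[0,0,-7.31]},{"hand":-1,"delta_pos":[-1.45,1.01,0],"turn":[0,0,-7.31]},{"hand":-1,"delta_pos":[-1.45,1.01,0],"turn":[0,0,-7.31]},{"hand":-1,"delta_pos":[-1.45,1.01,0],"turn":[0,0,-7.31]},{"hand":-1,"delta_pos":[-1.45,1.01,0],"turn":[0,0,-7.31]},{"hand":-1,"delta_pos":[-1.45,1.01,0],"turn":[0,0,-7.31]},{"hand":-1,"delta_pos":[-1.45,1.01,0],"turn":[0,0,-7.31]},{"hand":-1,"delta_pos":[-1.45,1.01,0],"turn":[0,0,-7.31]}])

```text
time_s: 10.2
ee_pos: [0.5058, -0.0229, 0.2493]
ee_rot: [-0.002, -0.402, 0.916, 0.001]
force: [0.5, 0.4, -2.3]
grip_width: 0.0234
grasp_force: 59.6
```

Call:
jog_arm(series=[{"hand":-1,"delta_pos":[-1.45,1.01,0],"turn":[0,0,-7.31]},{"hand":-1,"delta_pos":[-1.45,1.01,0],"turn":[0,0,-7.31]},{"hand":-1,"delta_pos":[-1.45,1.01,0],"turn":[0,0,-7.31]},{"hand":-1,"delta_pos":[-1.45,1.01,0],"turn":[0,0,-7.31]},{"hand":-1,"delta_pos":[-1.45,1.01,0],"turn":[0,0,-7.31]},{"hand":-1,"delta_pos":[-1.45,1.01,0],"turn":[0,0,-7.31]},{"hand":-1,"delta_pos":[-1.45,1.01,0],"turn":[0,0,-7.31]},{"hand":-1,"delta_pos":[-1.45,1.01,0],"turn":[0,0,-7.31]},{"hand":-1,"delta_pos":[0,0,0],"turn":[0,0,0]}])

```text
time_s: 11.1
ee_pos: [0.4635, 0.1065, 0.2498]
ee_rot: [0.002, 0.797, -0.604, -0.002]
force: [1.0, -0.5, -1.6]
grip_width: 0.0234
grasp_force: 59.5
```

```bash
python3 - <<'E'
from h import *
show(); thread([.419,.2725],105.5); rings('top','t3'); rings('scene','s3')
E
```

```text
t 11.1 p [0.4635 0.1065 0.2498] q [ 0.226  0.193 -0.037  1.346  0.    -1.62 ] w 0.0234 F [ 1.  -0.5 -1.6]
[[ 0.271 -0.963 -0.005]
 [-0.963 -0.271 -0.001]
 [-0.001  0.005 -1.   ]]
hover N 1 dp [0.01, -0.15, -0.02] turn [0.26, 0.04, 0.22]
down N 5 dp [-0.0, -0.0, 3.99] turn [0.0, 0.0, 0.0]
push N 8 dp [-1.36, -0.0, -0.0] turn [0.0, 0.0, 0.0]
top [524. 246.] [41. 44.] 77.2 rgb [108  64  34]
top [518. 335.] [44. 40.] 79.0 rgb [203 136 153]
top [501. 436.] [45. 40.] 26.3 rgb [ 34  97 176]
top [417. 274.] [43. 41.] 14.7 rgb [148 101  47]
top [426. 379.] [41. 44.] 85.4 rgb [165 114  54]
scene [506. 432.] [51. 40.] 24.5 rgb [ 41  72 142]
scene [522. 331.] [49. 42.] 81.1 rgb [198 116 132]
scene [432. 375.] [48. 47.] 86.9 rgb [138  89  58]
scene [528. 242.] [50. 44.] 72.6 rgb [86 51 36]
scene [420. 271.] [48. 44.] 16.5 rgb [122  79  50]
```

Call:
jog_arm(series=[{"hand":-1,"delta_pos":[0,-0.15,4],"turn":[0.2,0,0.2]},{"hand":-1,"delta_pos":[0,0,4],"turn":[0,0,0]},{"hand":-1,"delta_pos":[0,0,4],"turn":[0,0,0]},{"hand":-1,"delta_pos":[0,0,4],"turn":[0,0,0]},{"hand":-1,"delta_pos":[0,0,3.8],"turn":[0,0,0]},{"hand":-1,"delta_pos":[0,0,0],"turn":[0,0,0]},{"hand":-1,"delta_pos":[0,0,0],"turn":[0,0,0]}])

```text
time_s: 11.9
ee_pos: [0.4673, 0.1053, 0.0527]
ee_rot: [-0.0, 0.795, -0.607, 0.0]
force: [-0.4, 0.0, -2.0]
grip_width: 0.0233
grasp_force: 62.3
```

```bash
python3 - <<'E'
from h import *
show()
im,d,ci=snap('scene','s4')
s,p,R=st()
pr=lambda X:((lambda c:(np.array(ci['mtx'])@(c/c[2]))[:2].round(1))(np.array(ci['R'])@X+ci['t']))
print(pr(p+R@[-.11,0,.024]),pr(np.array([.419+.0053,.2725-.0193,.022])))
cv2.imwrite('pics/s4c.png',cv2.resize(im[170:250,170:280],None,fx=6,fy=6,interpolation=cv2.INTER_CUBIC)[:,:,::-1])
E
```

```text
t 11.9 p [0.4673 0.1053 0.0527] q [ 0.222  0.374 -0.35   0.846 -0.    -1.615] w 0.0233 F [-0.4  0.  -2. ]
[[ 0.263 -0.965  0.001]
 [-0.965 -0.263  0.   ]
 [ 0.    -0.001 -1.   ]]
[237.  220.9] [225.4 219.5]
```

View pics/s4c.png

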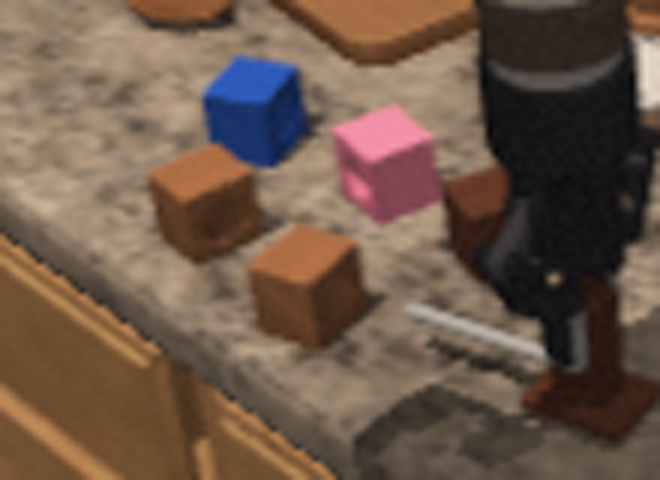

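Scene crop: the rod tip at (408,310) points at the right face of the near brown ring, whose centre is about (340,285). Pushing in.

Call:
jog_arm(series=[{"hand":-1,"delta_pos":[-1.4,0.1,0.1],"turn":[0,0,0]},{"hand":-1,"delta_pos":[-1.4,0.1,0],"turn":[0,0,0]},{"hand":-1,"delta_pos":[-1.4,0,0],"turn":[0,0,0]},{"hand":-1,"delta_pos":[-1.4,0,0],"turn":[0,0,0]},{"hand":-1,"delta_pos":[0,0,0],"turn":[0,0,0]}])

```text
time_s: 12.45
ee_pos: [0.4505, 0.1619, 0.0529]
ee_rot: [-0.002, 0.796, -0.605, 0.001]
force: [-0.1, -0.8, -0.9]
grip_width: 0.0238
grasp_force: 62.3
```

```bash
python3 - <<'E'
from h import *
show()
s,p,R=st(); print('tip',p+R@[-.11,0,.024])
rings('top','t5')
E
```

```text
t 12.45 p [0.4505 0.1619 0.0529] q [ 0.345  0.371 -0.354  0.841  0.    -1.497] w 0.0238 F [-0.1 -0.8 -0.9]
[[ 0.268 -0.963  0.004]
 [-0.963 -0.268  0.002]
 [-0.001 -0.004 -1.   ]]
tip [0.4210947  0.26794079 0.02892121]
top [518. 335.] [44. 40.] 81.1 rgb [210 143 160]
top [501. 435.] [46. 40.] 26.9 rgb [ 37 101 182]
top [418. 274.] [45. 39.] 16.4 rgb [154 105  50]
top [426. 379.] [40. 44.] 85.8 rgb [170 118  57]
```

The tip is inside the bore and the ring hasn't moved. I'll push on, then lift nose-up.

Call:
jog_arm(series=[{"hand":-1,"delta_pos":[-1.4,0,0],"turn":[0,0,0]},{"hand":-1,"delta_pos":[-1.4,0,0],"turn":[0,0,0]},{"hand":-1,"delta_pos":[-1.3,0,0],"turn":[0,0,0]},{"hand":-1,"delta_pos":[-1.2,0,0],"turn":[0,0,0]},{"hand":-1,"delta_pos":[0,0,-0.5],"turn":[0,0,0]},{"hand":-1,"delta_pos":[0,0,-0.6],"turn":[0,-2,0]},{"hand":-1,"delta_pos":[0,0,-0.8],"turn":[0,-3,0]},{"hand":-1,"delta_pos":[0.1,0,-1.0],"turn":[0,-3,0]},{"hand":-1,"delta_pos":[0.2,0,-1.5],"turn":[0,0,0]},{"hand":-1,"delta_pos":[0,0,0],"turn":[0,0,0]}])

```text
time_s: 13.5
ee_pos: [0.44, 0.2042, 0.0977]
ee_rot: [-0.045, 0.793, -0.605, -0.053]
force: [0.2, 0.5, -1.8]
grip_width: 0.0234
grasp_force: 62.4
```

```bash
python3 - <<'E'
from h import *
show()
rings('top','t6')
im,d,ci=snap('scene','s6')
cv2.imwrite('pics/s6c.png',cv2.resize(im[170:250,170:280],None,fx=6,fy=6,interpolation=cv2.INTER_CUBIC)[:,:,::-1])
E
```

```text
t 13.5 p [0.44   0.2042 0.0977] q [ 0.351  0.315 -0.305  0.932  0.138 -1.485] w 0.0234 F [ 0.2  0.5 -1.8]
[[ 0.261 -0.965 -0.03 ]
 [-0.955 -0.263  0.136]
 [-0.139 -0.007 -0.99 ]]
top [518. 335.] [43. 41.] 80.6 rgb [209 143 160]
top [501. 436.] [46. 40.] 25.5 rgb [ 36 100 180]
top [427. 379.] [41. 44.] 84.9 rgb [170 118  57]
```

View pics/s6c.png

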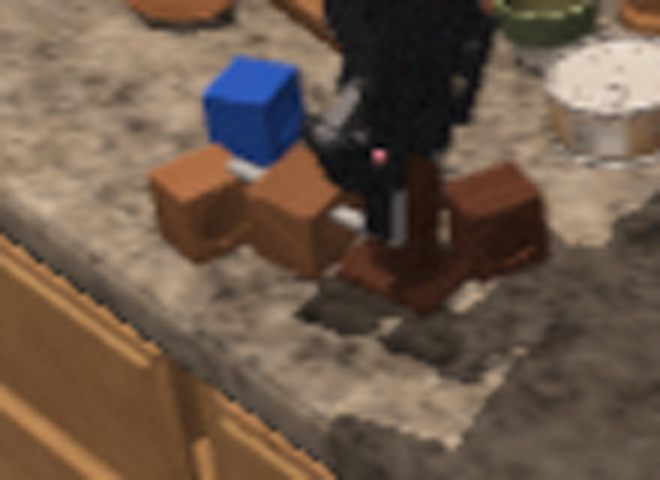

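Scene crop: the ring hangs on the rod at (300,215), clear of the fingers, with the rod tip beyond it at (245,168). I'll carry it to the bin with soft starts and stops.

```bash
cat >> h.py <<'E'
import json
Ry=lambda a:Ro.from_euler('y',a,degrees=True).as_matrix()
TIP=np.array([-.111,0,.024])
def bin_(x,y,z): return np.r_[np.array([.5755,-.1435])+x*np.array([.9945,-.105])+y*np.array([.105,.9945]),z]
def tcp(tip,psi,nd): R=Rdown(psi+180)@Ry(nd); return np.array(tip)-R@TIP,R
def path(W,hand=-1,v=3.,w=6.,ramp=4,cur=None):
    """W: list of (p,R); each leg eased at both ends"""
    p,R=cur if cur else st()[1:]
    for p1,R1 in W:
        r=Ro.from_matrix(R.T@R1).as_rotvec(); D=np.array(p1)-p
        n0=max(np.linalg.norm(D)*100/v,np.degrees(np.linalg.norm(r))/w)
        n=int(np.ceil(n0))+ramp; k=np.arange(n)
        g=np.minimum(np.minimum(k+1,n-k)/(ramp+1.),1); g=np.cumsum(g)/g.sum()
        rows=[];pc,Rc=p.copy(),R.copy()
        for f in g:
            Rn=R@Ro.from_rotvec(r*f).as_matrix()
            dp=(Rc.T@(p+D*f-pc)*100).round(2); tr=np.degrees(Ro.from_matrix(Rc.T@Rn).as_rotvec()).round(2)
            pc=pc+Rc@dp/100; Rc=Rc@Ro.from_rotvec(np.radians(tr)).as_matrix()
            rows.append({'hand':hand,'delta_pos':(dp+0.).tolist(),'turn':(tr+0.).tolist()})
        print('LEG',n,'end',pc.round(4))
        for i in range(0,n,10): print(json.dumps(rows[i:i+10]))
        p,R=pc,Rc
E
python3 - <<'E'
from h import *
s,p,R=st()
path([([.45,.12,.25],Rdown(105.5+180)@Ry(-9)), tcp(bin_(-.045,.03,.26),84,-9)])
E
```

```text
LEG 10 end [0.45 0.12 0.25]
[{"hand": -1, "delta_pos": [0.21, 0.04, -0.55], "turn": [-0.01, -0.03, 0.0]}, {"hand": -1, "delta_pos": [0.41, 0.07, -1.09], "turn": [-0.02, -0.07, -0.01]}, {"hand": -1, "delta_pos": [0.62, 0.11, -1.64], "turn": [-0.02, -0.1, -0.02]}, {"hand": -1, "delta_pos": [0.83, 0.14, -2.2], "turn": [-0.04, -0.14, -0.02]}, {"hand": -1, "delta_pos": [1.02, 0.19, -2.74], "turn": [-0.05, -0.17, -0.02]}, {"hand": -1, "delta_pos": [1.01, 0.19, -2.74], "turn": [-0.04, -0.17, -0.03]}, {"hand": -1, "delta_pos": [0.81, 0.15, -2.2], "turn": [-0.04, -0.14, -0.02]}, {"hand": -1, "delta_pos": [0.6, 0.11, -1.65], "turn": [-0.03, -0.1, -0.01]}, {"hand": -1, "delta_pos": [0.39, 0.08, -1.1], "turn": [-0.02, -0.07, -0.01]}, {"hand": -1, "delta_pos": [0.2, 0.04, -0.55], "turn": [0.0, -0.03, -0.01]}]
LEG 16 end [ 0.5221 -0.2217  0.2664]
[{"hand": -1, "delta_pos": [0.57, 0.04, -0.12], "turn": [0.06, 0.0, 0.35]}, {"hand": -1, "delta_pos": [1.14, 0.06, -0.23], "turn": [0.11, 0.0, 0.71]}, {"hand": -1, "delta_pos": [1.71, 0.08, -0.36], "turn": [0.17, 0.0, 1.06]}, {"hand": -1, "delta_pos": [2.
[... 256 characters left out ...]
8, 0.0, 1.77]}, {"hand": -1, "delta_pos": [2.84, -0.27, -0.59], "turn": [0.28, 0.0, 1.77]}, {"hand": -1, "delta_pos": [2.83, -0.37, -0.58], "turn": [0.28, 0.0, 1.77]}, {"hand": -1, "delta_pos": [2.82, -0.45, -0.59], "turn": [0.28, 0.0, 1.77]}]
[{"hand": -1, "delta_pos": [2.81, -0.54, -0.58], "turn": [0.28, 0.0, 1.77]}, {"hand": -1, "delta_pos": [2.78, -0.63, -0.58], "turn": [0.28, 0.0, 1.77]}, {"hand": -1, "delta_pos": [2.21, -0.58, -0.46], "turn": [0.22, 0.0, 1.42]}, {"hand": -1, "delta_pos": [1.65, -0.47, -0.34], "turn": [0.17, 0.0, 1.06]}, {"hand": -1, "delta_pos": [1.09, -0.34, -0.23], "turn": [0.11, 0.0, 0.71]}, {"hand": -1, "delta_pos": [0.54, -0.18, -0.12], "turn": [0.06, 0.0, 0.35]}]
```

Call:
jog_arm(series=[{"hand":-1,"delta_pos":[0.2,0.04,-0.55],"turn":[0,0,0]},{"hand":-1,"delta_pos":[0.4,0.07,-1.1],"turn":[0,0,0]},{"hand":-1,"delta_pos":[0.6,0.1,-1.65],"turn":[0,-0.2,0]},{"hand":-1,"delta_pos":[0.8,0.15,-2.2],"turn":[0,-0.2,0]},{"hand":-1,"delta_pos":[1.0,0.2,-2.75],"turn":[-0.1,-0.2,0]},{"hand":-1,"delta_pos":[1.0,0.2,-2.75],"turn":[-0.1,-0.2,0]},{"hand":-1,"delta_pos":[0.8,0.15,-2.2],"turn":[0,-0.2,0]},{"hand":-1,"delta_pos":[0.6,0.1,-1.65],"turn":[0,0,0]},{"hand":-1,"delta_pos":[0.4,0.08,-1.1],"turn":[0,0,0]},{"hand":-1,"delta_pos":[0.2,0.04,-0.55],"turn":[0,0,0]}])

```text
time_s: 14.6
ee_pos: [0.4497, 0.1204, 0.2514]
ee_rot: [-0.048, 0.793, -0.604, -0.062]
force: [-0.2, -0.5, -1.7]
grip_width: 0.0233
grasp_force: 62.3
```

Call:
jog_arm(series=[{"hand":-1,"delta_pos":[0.57,0.04,-0.12],"turn":[0.06,0,0.35]},{"hand":-1,"delta_pos":[1.14,0.06,-0.23],"turn":[0.11,0,0.71]},{"hand":-1,"delta_pos":[1.71,0.08,-0.36],"turn":[0.17,0,1.06]},{"hand":-1,"delta_pos":[2.28,0.06,-0.47],"turn":[0.22,0,1.42]},{"hand":-1,"delta_pos":[2.85,0,-0.59],"turn":[0.28,0,1.77]},{"hand":-1,"delta_pos":[2.85,-0.09,-0.59],"turn":[0.28,0,1.77]},{"hand":-1,"delta_pos":[2.85,-0.18,-0.59],"turn":[0.28,0,1.77]},{"hand":-1,"delta_pos":[2.84,-0.27,-0.59],"turn":[0.28,0,1.77]},{"hand":-1,"delta_pos":[2.83,-0.36,-0.58],"turn":[0.28,0,1.77]},{"hand":-1,"delta_pos":[2.82,-0.45,-0.59],"turn":[0.28,0,1.77]}])

```text
time_s: 15.6
ee_pos: [0.4963, -0.1086, 0.26]
ee_rot: [-0.054, 0.711, -0.699, -0.057]
force: [0.1, 0.3, -1.4]
grip_width: 0.0235
grasp_force: 62.3
```

Call:
jog_arm(series=[{"hand":-1,"delta_pos":[2.81,-0.54,-0.58],"turn":[0.28,0,1.77]},{"hand":-1,"delta_pos":[2.78,-0.63,-0.58],"turn":[0.28,0,1.77]},{"hand":-1,"delta_pos":[2.21,-0.58,-0.46],"turn":[0.22,0,1.42]},{"hand":-1,"delta_pos":[1.65,-0.47,-0.34],"turn":[0.17,0,1.06]},{"hand":-1,"delta_pos":[1.09,-0.34,-0.23],"turn":[0.11,0,0.71]},{"hand":-1,"delta_pos":[0.54,-0.18,-0.12],"turn":[0.06,0,0.35]},{"hand":-1,"delta_pos":[0,0,0],"turn":[0,0,0]}])

```text
time_s: 16.3
ee_pos: [0.5204, -0.2214, 0.266]
ee_rot: [0.058, -0.666, 0.742, 0.053]
force: [0.3, 0.3, -1.7]
grip_width: 0.0234
grasp_force: 62.3
```

```bash
python3 - <<'E'
from h import *
show(); s,p,R=st(); print('tip',p+R@TIP, 'want',bin_(-.045,.03,.26))
path([tcp(bin_(-.045,.03,.20),84,-5)],ramp=2); 
P0=tcp(bin_(-.045,.03,.20),84,-5)
for a in range(3,46,8): pass
path([tcp(bin_(-.045,.03,.185),84,a) for a in (18,38)],cur=P0,ramp=1,w=7)
im,d,ci=snap('scene','s7')
cv2.imwrite('pics/s7c.png',cv2.resize(im[120:290,300:500],None,fx=3,fy=3,interpolation=cv2.INTER_CUBIC)[:,:,::-1])
E
```

```text
t 16.3 p [ 0.5204 -0.2214  0.266 ] q [-0.478  0.411  0.296  1.515  0.146 -1.945] w 0.0234 F [ 0.3  0.3 -1.7]
[[-0.106 -0.994  0.016]
 [-0.982  0.108  0.156]
 [-0.157  0.001 -0.988]]
tip [ 0.53259132 -0.10869059  0.25969699] want [ 0.5338975 -0.10894    0.26     ]
LEG 4 end [ 0.5221 -0.221   0.2142]
[{"hand": -1, "delta_pos": [0.13, -0.03, 0.85], "turn": [0.01, 0.67, -0.03]}, {"hand": -1, "delta_pos": [0.23, -0.06, 1.71], "turn": [0.01, 1.34, -0.06]}, {"hand": -1, "delta_pos": [0.19, -0.05, 1.72], "turn": [0.02, 1.35, -0.06]}, {"hand": -1, "delta_pos": [0.07, -0.03, 0.86], "turn": [0.01, 0.67, -0.03]}]
LEG 5 end [ 0.5236 -0.2065  0.2421]
[{"hand": -1, "delta_pos": [-0.21, 0.0, -0.33], "turn": [0.0, 2.88, 0.0]}, {"hand": -1, "delta_pos": [-0.39, 0.0, -0.68], "turn": [0.0, 5.75, 0.0]}, {"hand": -1, "delta_pos": [-0.32, 0.0, -0.72], "turn": [0.0, 5.74, 0.0]}, {"hand": -1, "delta_pos": [-0.24, 0.0, -0.75], "turn": [0.0, 5.76, 0.0]}, {"hand": -1, "delta_pos": [-0.09, 0.0, -0.38], "turn": [0.0, 2.87, 0.0]}]
LEG 4 end [ 0.5263 -0.1812  0.2723]
[{"hand": -1, "delta_pos": [-0.25, 0.0, -0.61], "turn": [0.0, 3.33, 0.0]}, {"hand": -1, "delta_pos": [-0.42, 0.0, -1.24], "turn": [0.0, 6.67, 0.0]}, {"hand": -1, "delta_pos": [-0.28, 0.0, -1.29], "turn": [0.0, 6.67, 0.0]}, {"hand": -1, "delta_pos": [-0.06, 0.0, -0.66], "turn": [0.0, 3.33, 0.0]}]
```

View pics/s7c.png

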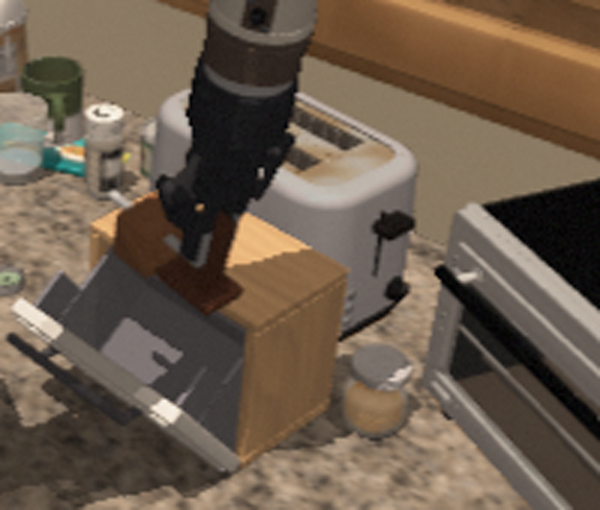

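Scene crop: the bin is open, and the ring hangs on the rod against the carrier foot at (150,235) with the rod tip at (118,198). Tipping it off.

Call:
jog_arm(series=[{"hand":-1,"delta_pos":[0.13,-0.03,0.85],"turn":[0,0.7,0]},{"hand":-1,"delta_pos":[0.23,-0.06,1.7],"turn":[0,1.35,0]},{"hand":-1,"delta_pos":[0.19,-0.05,1.7],"turn":[0,1.35,0]},{"hand":-1,"delta_pos":[0.07,-0.03,0.86],"turn":[0,0.7,0]},{"hand":-1,"delta_pos":[-0.21,0,-0.33],"turn":[0,2.9,0]},{"hand":-1,"delta_pos":[-0.39,0,-0.68],"turn":[0,5.75,0]},{"hand":-1,"delta_pos":[-0.32,0,-0.72],"turn":[0,5.75,0]},{"hand":-1,"delta_pos":[-0.24,0,-0.75],"turn":[0,5.75,0]},{"hand":-1,"delta_pos":[-0.09,0,-0.38],"turn":[0,2.9,0]}])

```text
time_s: 17.25
ee_pos: [0.5243, -0.204, 0.2438]
ee_rot: [-0.117, -0.661, 0.734, -0.107]
force: [0.2, -0.0, -2.0]
grip_width: 0.023
grasp_force: 62.3
```

Call:
jog_arm(series=[{"hand":-1,"delta_pos":[-0.25,0,-0.61],"turn":[0,3.3,0]},{"hand":-1,"delta_pos":[-0.42,0,-1.24],"turn":[0,6.7,0]},{"hand":-1,"delta_pos":[-0.28,0,-1.29],"turn":[0,6.7,0]},{"hand":-1,"delta_pos":[-0.06,0,-0.66],"turn":[0,3.3,0]},{"hand":-1,"delta_pos":[0,0,0],"turn":[0,0,0]},{"hand":-1,"delta_pos":[0,0,0],"turn":[0,0,0]},{"hand":-1,"delta_pos":[0,0,0],"turn":[0,0,0]},{"hand":-1,"delta_pos":[0,0,0],"turn":[0,0,0]}])

```text
time_s: 18.05
ee_pos: [0.5264, -0.1816, 0.2734]
ee_rot: [-0.243, -0.631, 0.704, -0.218]
force: [-0.0, 1.3, -1.2]
grip_width: 0.0236
grasp_force: 62.4
```

```bash
python3 - <<'E'
from h import *
show()
im,d,ci=snap('scene','s8'); P=cloud(d,ci)
cv2.imwrite('pics/s8c.png',cv2.resize(im[120:290,300:500],None,fx=3,fy=3,interpolation=cv2.INTER_CUBIC)[:,:,::-1])
hs=cv2.cvtColor(im,cv2.COLOR_RGB2HSV)
B=np.stack([(P[...,:2]-[.5755,-.1435])@[.9945,-.105],(P[...,:2]-[.5755,-.1435])@[.105,.9945],P[...,2]],-1)
m=(B[...,0]>-.13)&(B[...,0]<.03)&(abs(B[...,1])<.1)&(B[...,2]>.0)&(B[...,2]<.13)&(hs[...,1]>80)
print(m.sum(),B[m].mean(0) if m.sum() else '')
E
```

```text
t 18.05 p [ 0.5264 -0.1816  0.2734] q [-0.004  0.362  0.091  1.38  -0.661 -1.438] w 0.0236 F [-0.   1.3 -1.2]
[[-0.086 -0.994 -0.066]
 [-0.782  0.108 -0.614]
 [ 0.617 -0.001 -0.787]]
367 [-0.00454708  0.01168566  0.05828147]
```

View pics/s8c.png

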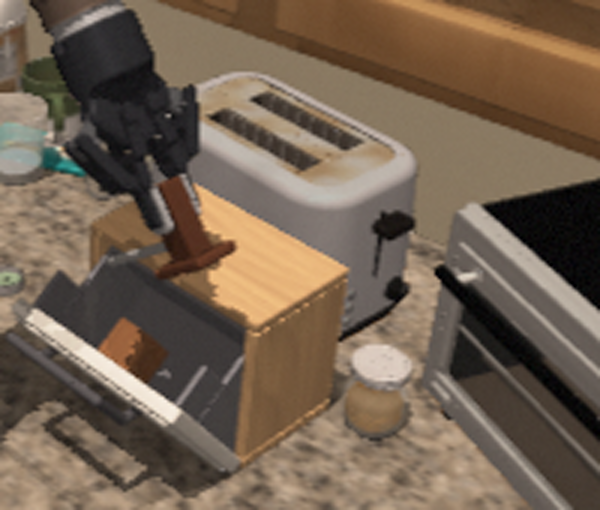

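Scene crop: the brown ring lies in the bucket at (135,345) and the rod is empty. Next is the far brown ring.

```bash
python3 - <<'E'
from h import *
rings('top','t8'); rings('scene','s8b')
c=np.array([.4275,.3785]); U=u(86); s0=c-.172*U; R=Rdown(266)
path([([.50,-.12,.28],R),([*s0,.20],R),([*s0,.0505],R)],v=4.5,w=8,ramp=1)
E
```

```text
top [524. 246.] [40. 44.] 74.7 rgb [109  65  35]
top [518. 334.] [44. 40.] 79.3 rgb [206 139 156]
top [501. 436.] [46. 40.] 26.6 rgb [ 35  98 177]
top [426. 379.] [41. 44.] 84.9 rgb [167 115  55]
scene [506. 432.] [49. 42.] 21.5 rgb [ 42  74 146]
scene [523. 333.] [50. 43.] 85.5 rgb [201 119 135]
scene [431. 376.] [52. 47.] 80.9 rgb [140  91  59]
scene [528. 243.] [48. 45.] 71.2 rgb [89 53 37]
LEG 6 end [ 0.5  -0.12  0.28]
[{"hand": -1, "delta_pos": [-0.42, 0.33, -0.41], "turn": [0.07, -3.81, -0.21]}, {"hand": -1, "delta_pos": [-0.89, 0.65, -0.77], "turn": [0.14, -7.63, -0.43]}, {"hand": -1, "delta_pos": [-0.99, 0.65, -0.65], "turn": [0.14, -7.62, -0.43]}, {"hand": -1, "delta_pos": [-1.07, 0.63, -0.51], "turn": [0.15, -7.63, -0.43]}, {"hand": -1, "delta_pos": [-1.13, 0.63, -0.36], "turn": [0.14, -7.62, -0.43]}, {"hand": -1, "delta_pos": [-0.59, 0.31, -0.11], "turn": [0.07, -3.81, -0.21]}]
LEG 9 end [0.4155 0.2069 0.2   ]
[{"hand": -1, "delta_pos": [-2.0, 0.67, 0.5], "turn": [0.0, 0.0, 0.0]}, {"hand": -1, "delta_pos": [-4.0, 1.34, 1.0], "turn": [0.0, 0.0, 0.0]}, {"hand": -1, "delta_po
[... 160 characters left out ...]
1.0], "turn": [0.0, 0.0, 0.0]}, {"hand": -1, "delta_pos": [-4.0, 1.34, 1.0], "turn": [0.0, 0.0, 0.0]}, {"hand": -1, "delta_pos": [-4.01, 1.34, 1.0], "turn": [0.0, 0.0, 0.0]}, {"hand": -1, "delta_pos": [-4.0, 1.34, 1.0], "turn": [0.0, 0.0, 0.0]}, {"hand": -1, "delta_pos": [-2.0, 0.67, 0.5], "turn": [0.0, 0.0, 0.0]}]
LEG 5 end [0.4155 0.2069 0.0505]
[{"hand": -1, "delta_pos": [0.0, 0.0, 1.87], "turn": [0.0, 0.0, 0.0]}, {"hand": -1, "delta_pos": [0.0, 0.0, 3.74], "turn": [0.0, 0.0, 0.0]}, {"hand": -1, "delta_pos": [0.0, 0.0, 3.73], "turn": [0.0, 0.0, 0.0]}, {"hand": -1, "delta_pos": [0.0, 0.0, 3.74], "turn": [0.0, 0.0, 0.0]}, {"hand": -1, "delta_pos": [0.0, 0.0, 1.87], "turn": [0.0, 0.0, 0.0]}]
```

Call:
jog_arm(series=[{"hand":-1,"delta_pos":[-0.42,0.33,-0.41],"turn":[0.07,-3.8,-0.2]},{"hand":-1,"delta_pos":[-0.89,0.65,-0.77],"turn":[0.14,-7.63,-0.43]},{"hand":-1,"delta_pos":[-0.99,0.65,-0.65],"turn":[0.14,-7.62,-0.43]},{"hand":-1,"delta_pos":[-1.07,0.63,-0.51],"turn":[0.15,-7.63,-0.43]},{"hand":-1,"delta_pos":[-1.13,0.63,-0.36],"turn":[0.14,-7.62,-0.43]},{"hand":-1,"delta_pos":[-0.59,0.31,-0.11],"turn":[0.07,-3.8,-0.2]}])

```text
time_s: 18.8
ee_pos: [0.4998, -0.1203, 0.2812]
ee_rot: [0.001, -0.682, 0.732, -0.0]
force: [0.3, -0.4, -2.0]
grip_width: 0.0235
grasp_force: 62.3
```

Call:
jog_arm(series=[{"hand":-1,"delta_pos":[-2.0,0.67,0.5],"turn":[0,0,0]},{"hand":-1,"delta_pos":[-4.0,1.34,1.0],"turn":[0,0,0]},{"hand":-1,"delta_pos":[-4.0,1.34,1.0],"turn":[0,0,0]},{"hand":-1,"delta_pos":[-4.0,1.34,1.0],"turn":[0,0,0]},{"hand":-1,"delta_pos":[-4.0,1.34,1.0],"turn":[0,0,0]},{"hand":-1,"delta_pos":[-4.0,1.34,1.0],"turn":[0,0,0]},{"hand":-1,"delta_pos":[-4.0,1.34,1.0],"turn":[0,0,0]},{"hand":-1,"delta_pos":[-4.0,1.34,1.0],"turn":[0,0,0]},{"hand":-1,"delta_pos":[-2.0,0.67,0.5],"turn":[0,0,0]},{"hand":-1,"delta_pos":[0,0,0],"turn":[0,0,0]}])

```text
time_s: 19.8
ee_pos: [0.4141, 0.209, 0.1989]
ee_rot: [-0.001, -0.684, 0.73, 0.0]
force: [-0.4, -1.1, -1.3]
grip_width: 0.0234
grasp_force: 62.4
```

```bash
python3 - <<'E'
from h import *
show(); rings('top','t9')
c=np.array([.4275,.3785]); U=u(86); s0=c-.172*U; R=Rdown(266)
plan([*s0,.2],R,tag='corr')
E
```

```text
t 19.8 p [0.4141 0.209  0.1989] q [ 4.680e-01  1.960e-01 -1.680e-01  1.209e+00 -1.000e-03 -1.038e+00] w 0.0234 F [-0.4 -1.1 -1.3]
[[-0.065 -0.998 -0.002]
 [-0.998  0.065 -0.001]
 [ 0.001  0.001 -1.   ]]
top [501. 436.] [46. 40.] 27.0 rgb [ 36 100 179]
top [426. 379.] [41. 43.] 84.8 rgb [158 108  53]
corr N 1 dp [0.08, -0.09, -0.07] turn [0.04, -0.12, 0.2]
```

Call:
jog_arm(series=[{"hand":-1,"delta_pos":[0,0,1.87],"turn":[0,0,0]},{"hand":-1,"delta_pos":[0,0,3.74],"turn":[0,0,0]},{"hand":-1,"delta_pos":[0,0,3.74],"turn":[0,0,0]},{"hand":-1,"delta_pos":[0,0,3.74],"turn":[0,0,0]},{"hand":-1,"delta_pos":[0,0,1.8],"turn":[0,0,0]},{"hand":-1,"delta_pos":[-1.4,0,0],"turn":[0,0,0]},{"hand":-1,"delta_pos":[-1.4,0,0],"turn":[0,0,0]},{"hand":-1,"delta_pos":[-1.4,0,0],"turn":[0,0,0]},{"hand":-1,"delta_pos":[-1.4,0,0],"turn":[0,0,0]},{"hand":-1,"delta_pos":[0,0,0],"turn":[0,0,0]}])

```text
time_s: 20.85
ee_pos: [0.42, 0.2657, 0.0516]
ee_rot: [0.001, -0.683, 0.73, -0.0]
force: [0.1, -0.4, -1.0]
grip_width: 0.0234
grasp_force: 62.4
```

```bash
python3 - <<'E'
from h import *
show(); rings('top','t10'); rings('scene','s10')
s,p,R=st(); print('tip',p+R@TIP,'ring in tool',R.T@([.4275,.3785,.022]-p))
E
```

```text
t 20.85 p [0.42   0.2657 0.0516] q [ 0.564  0.404 -0.305  0.859 -0.    -0.941] w 0.0234 F [ 0.1 -0.4 -1. ]
[[-0.066 -0.998  0.002]
 [-0.998  0.066  0.001]
 [-0.001 -0.002 -1.   ]]
top [524. 246.] [40. 45.] 74.9 rgb [70 41 23]
scene [528. 325.] [36. 26.] 79.5 rgb [150  86  96]
scene [414. 376.] [42. 12.] 81.6 rgb [110  70  45]
scene [528. 242.] [45. 47.] 72.9 rgb [54 32 22]
scene [418. 253.] [20. 49.] 70.9 rgb [53 39 33]
tip [0.42630301 0.37435334 0.02682703] ring in tool [-0.11522249 -0.00091541  0.0288229 ]
```

Call:
jog_arm(series=[{"hand":-1,"delta_pos":[-1.4,0,0],"turn":[0,0,0]},{"hand":-1,"delta_pos":[-1.4,0,0],"turn":[0,0,0]},{"hand":-1,"delta_pos":[-1.3,0,0],"turn":[0,0,0]},{"hand":-1,"delta_pos":[-1.1,0,0],"turn":[0,0,0]},{"hand":-1,"delta_pos":[0,0,-0.5],"turn":[0,0,0]},{"hand":-1,"delta_pos":[0,0,-0.6],"turn":[0,-2,0]},{"hand":-1,"delta_pos":[0,0,-0.8],"turn":[0,-3,0]},{"hand":-1,"delta_pos":[0.1,0,-1.0],"turn":[0,-3,0]},{"hand":-1,"delta_pos":[0.2,0,-1.5],"turn":[0,-1,0]},{"hand":-1,"delta_pos":[0,0,0],"turn":[0,0,0]}])

```text
time_s: 21.95
ee_pos: [0.4232, 0.3078, 0.0965]
ee_rot: [0.059, -0.68, 0.729, 0.053]
force: [1.1, 0.0, -1.6]
grip_width: 0.0234
grasp_force: 62.3
```

```bash
python3 - <<'E'
from h import *
show()
path([([.435,.22,.25],Rdown(266)@Ry(-9)), tcp(bin_(-.045,-.03,.26),84,-9)])
im,d,ci=snap('scene','s11')
cv2.imwrite('pics/s11c.png',cv2.resize(im[150:250,160:290],None,fx=4,fy=4,interpolation=cv2.INTER_CUBIC)[:,:,::-1])
E
```

```text
t 21.95 p [0.4232 0.3078 0.0965] q [ 0.558  0.333 -0.286  0.856  0.126 -0.935] w 0.0234 F [ 1.1  0.  -1.6]
[[-0.07  -0.997  0.014]
 [-0.985  0.071  0.157]
 [-0.158 -0.003 -0.988]]
LEG 10 end [0.435 0.22  0.25 ]
[{"hand": -1, "delta_pos": [0.21, -0.06, -0.55], "turn": [-0.01, 0.0, 0.0]}, {"hand": -1, "delta_pos": [0.41, -0.12, -1.1], "turn": [-0.01, 0.01, 0.0]}, {"hand": -1, "delta_pos": [0.61, -0.19, -1.65], "turn": [-0.01, 0.0, -0.01]}, {"hand": -1, "delta_pos": [0.82, -0.24, -2.21], "turn": [-0.02, 0.01, 0.0]}, {"hand": -1, "delta_pos": [1.03, -0.3, -2.75], "turn": [-0.03, 0.01, -0.01]}, {"hand": -1, "delta_pos": [1.02, -0.31, -2.75], "turn": [-0.03, 0.01, -0.01]}, {"hand": -1, "delta_pos": [0.83, -0.24, -2.2], "turn": [-0.02, 0.01, -0.01]}, {"hand": -1, "delta_pos": [0.61, -0.18, -1.65], "turn": [-0.01, 0.01, 0.0]}, {"hand": -1, "delta_pos": [0.41, -0.12, -1.11], "turn": [-0.01, 0.0, 0.0]}, {"hand": -1, "delta_pos": [0.21, -0.06, -0.55], "turn": [-0.01, 0.01, 0.0]}]
LEG 21 end [ 0.5158 -0.2814  0.2663]
[{"hand": -1, "delta_pos": [0.57, -0.14, -0.11], "turn": [0.0, 0.0, 0.02]}, {"h
[... 814 characters left out ...]
.01, 0.0, 0.12]}, {"hand": -1, "delta_pos": [2.84, -0.73, -0.54], "turn": [0.02, 0.0, 0.12]}, {"hand": -1, "delta_pos": [2.84, -0.75, -0.55], "turn": [0.02, 0.0, 0.11]}, {"hand": -1, "delta_pos": [2.84, -0.75, -0.55], "turn": [0.02, 0.0, 0.12]}, {"hand": -1, "delta_pos": [2.84, -0.76, -0.54], "turn": [0.02, 0.0, 0.11]}, {"hand": -1, "delta_pos": [2.84, -0.76, -0.55], "turn": [0.02, 0.0, 0.12]}, {"hand": -1, "delta_pos": [2.27, -0.62, -0.44], "turn": [0.01, 0.0, 0.09]}, {"hand": -1, "delta_pos": [1.7, -0.46, -0.32], "turn": [0.01, 0.0, 0.07]}, {"hand": -1, "delta_pos": [1.13, -0.31, -0.22], "turn": [0.01, 0.0, 0.05]}]
[{"hand": -1, "delta_pos": [0.57, -0.16, -0.11], "turn": [0.0, 0.0, 0.02]}]
```

View pics/s11c.png

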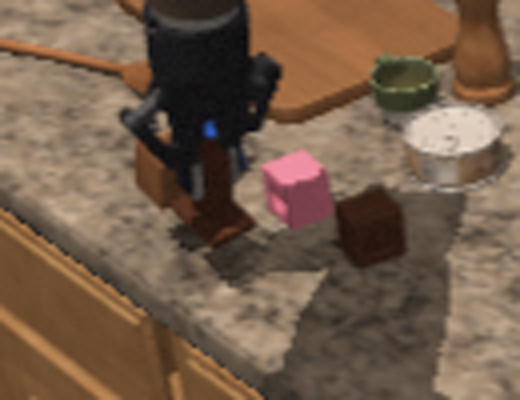

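Scene crop: the second brown ring is lifted on the rod at (155,170), and the dark ring and pink decoy are untouched. Carrying it over.

Call:
jog_arm(series=[{"hand":-1,"delta_pos":[0.2,-0.06,-0.55],"turn":[0,0,0]},{"hand":-1,"delta_pos":[0.4,-0.12,-1.1],"turn":[0,0,0]},{"hand":-1,"delta_pos":[0.6,-0.19,-1.65],"turn":[0,0,0]},{"hand":-1,"delta_pos":[0.8,-0.24,-2.2],"turn":[0,0,0]},{"hand":-1,"delta_pos":[1.0,-0.3,-2.75],"turn":[0,0,0]},{"hand":-1,"delta_pos":[1.0,-0.3,-2.75],"turn":[0,0,0]},{"hand":-1,"delta_pos":[0.8,-0.24,-2.2],"turn":[0,0,0]},{"hand":-1,"delta_pos":[0.6,-0.18,-1.65],"turn":[0,0,0]},{"hand":-1,"delta_pos":[0.4,-0.12,-1.1],"turn":[0,0,0]},{"hand":-1,"delta_pos":[0.2,-0.06,-0.55],"turn":[0,0,0]}])

```text
time_s: 23.0
ee_pos: [0.4348, 0.2225, 0.2489]
ee_rot: [0.058, -0.68, 0.729, 0.053]
force: [0.4, -0.0, -3.2]
grip_width: 0.0234
grasp_force: 62.3
```

Call:
jog_arm(series=[{"hand":-1,"delta_pos":[0.57,-0.14,-0.11],"turn":[0,0,0]},{"hand":-1,"delta_pos":[1.14,-0.27,-0.22],"turn":[0,0,0]},{"hand":-1,"delta_pos":[1.72,-0.41,-0.33],"turn":[0,0,0.1]},{"hand":-1,"delta_pos":[2.28,-0.55,-0.44],"turn":[0,0,0.1]},{"hand":-1,"delta_pos":[2.86,-0.69,-0.55],"turn":[0,0,0.1]},{"hand":-1,"delta_pos":[2.85,-0.7,-0.55],"turn":[0,0,0.1]},{"hand":-1,"delta_pos":[2.85,-0.7,-0.55],"turn":[0,0,0.1]},{"hand":-1,"delta_pos":[2.85,-0.71,-0.55],"turn":[0,0,0.1]},{"hand":-1,"delta_pos":[2.85,-0.71,-0.55],"turn":[0,0,0.1]},{"hand":-1,"delta_pos":[2.85,-0.73,-0.55],"turn":[0,0,0.1]}])

```text
time_s: 24.0
ee_pos: [0.4724, -0.0147, 0.2546]
ee_rot: [0.056, -0.675, 0.734, 0.055]
force: [0.4, -0.2, -2.3]
grip_width: 0.0232
grasp_force: 62.3
```

Call:
jog_arm(series=[{"hand":-1,"delta_pos":[2.85,-0.72,-0.55],"turn":[0,0,0.1]},{"hand":-1,"delta_pos":[2.85,-0.74,-0.55],"turn":[0,0,0.1]},{"hand":-1,"delta_pos":[2.85,-0.74,-0.55],"turn":[0,0,0.1]},{"hand":-1,"delta_pos":[2.85,-0.75,-0.55],"turn":[0,0,0.1]},{"hand":-1,"delta_pos":[2.85,-0.75,-0.55],"turn":[0,0,0.1]},{"hand":-1,"delta_pos":[2.85,-0.76,-0.55],"turn":[0,0,0.1]},{"hand":-1,"delta_pos":[2.85,-0.76,-0.55],"turn":[0,0,0.1]},{"hand":-1,"delta_pos":[2.5,-0.6,-0.44],"turn":[0,0,0.1]},{"hand":-1,"delta_pos":[1.9,-0.46,-0.32],"turn":[0,0,0.1]},{"hand":-1,"delta_pos":[1.3,-0.3,-0.2],"turn":[0,0,0]}])

```text
time_s: 25.0
ee_pos: [0.5146, -0.2805, 0.2614]
ee_rot: [0.056, -0.669, 0.739, 0.055]
force: [0.4, 0.8, -2.8]
grip_width: 0.0234
grasp_force: 62.3
```

Call:
jog_arm(series=[{"hand":-1,"delta_pos":[0.7,-0.16,-0.1],"turn":[0,0,0]},{"hand":-1,"delta_pos":[0,0,0],"turn":[0,0,0]}])

```text
time_s: 25.2
ee_pos: [0.5158, -0.2865, 0.262]
ee_rot: [0.056, -0.669, 0.739, 0.055]
force: [-0.0, 1.1, -1.7]
grip_width: 0.0231
grasp_force: 62.3
```

```bash
python3 - <<'E'
from h import *
show(); s,p,R=st(); print('tip',p+R@TIP, 'want',bin_(-.045,-.045,.26))
Y=-.045
path([tcp(bin_(-.045,Y,.20),84,-5)],ramp=2); 
path([tcp(bin_(-.045,Y,.185),84,a) for a in (18,38)],cur=tcp(bin_(-.045,Y,.20),84,-5),ramp=1,w=7)
im,d,ci=snap('scene','s12'); im=im[120:290,300:500]
for n in ('s8','s12'):
    z=np.load('/tmp/%s.npz'%n);P=cloud(z['d'],z)
    B=np.stack([(P[...,:2]-[.5755,-.1435])@[.9945,-.105],(P[...,:2]-[.5755,-.1435])@[.105,.9945],P[...,2]],-1)
    hs=cv2.cvtColor(z['im'],cv2.COLOR_RGB2HSV)
    m=(B[...,0]>-.13)&(B[...,0]<-.01)&(abs(B[...,1])<.086)&(B[...,2]>.0)&(B[...,2]<.13)&(hs[...,1]>100)
    if m.sum(): print(n,m.sum(),np.percentile(B[m],[5,50,95],axis=0).round(3).tolist())
E
```

```text
t 25.2 p [ 0.5158 -0.2865  0.262 ] q [-0.574  0.482  0.395  1.562  0.137 -2.051] w 0.0231 F [-0.   1.1 -1.7]
[[-0.098 -0.995  0.009]
 [-0.983  0.099  0.156]
 [-0.156  0.006 -0.988]]
tip [ 0.52699117 -0.17366208  0.25566301] want [ 0.5260225 -0.1835275  0.26     ]
LEG 4 end [ 0.5142 -0.2956  0.2142]
[{"hand": -1, "delta_pos": [0.28, 0.01, 0.76], "turn": [0.07, 0.66, 0.05]}, {"hand": -1, "delta_pos": [0.53, 0.01, 1.53], "turn": [0.13, 1.33, 0.09]}, {"hand": -1, "delta_pos": [0.5, 0.02, 1.55], "turn": [0.13, 1.33, 0.1]}, {"hand": -1, "delta_pos": [0.23, 0.01, 0.78], "turn": [0.06, 0.67, 0.05]}]
LEG 5 end [ 0.5158 -0.2811  0.2421]
[{"hand": -1, "delta_pos": [-0.21, 0.0, -0.33], "turn": [0.0, 2.88, 0.0]}, {"hand": -1, "delta_pos": [-0.39, 0.0, -0.68], "turn": [0.0, 5.75, 0.0]}, {"hand": -1, "delta_pos": [-0.32, 0.0, -0.72], "turn": [0.0, 5.74, 0.0]}, {"hand": -1, "delta_pos": [-0.24, 0.0, -0.75], "turn": [0.0, 5.76, 0.0]}, {"hand": -1, "delta_pos": [-0.09, 0.0, -0.38], "turn": [0.0, 2.87, 0.0]}]
LEG 4 end [ 0.5184 -0.2558  0.2723]
[{"hand": -1, "delta_pos": [-0.25, 0.0, -0.61], "turn": [0.0, 3.33, 0.0]}, {"hand": -1, "delta_pos": [-0.42, 0.0, -1.24], "turn": [0.0, 6.67, 0.0]}, {"hand": -1, "delta_pos": [-0.28, 0.0, -1.29], "turn": [0.0, 6.67, 0.0]}, {"hand": -1, "delta_pos": [-0.06, 0.0, -0.66], "turn": [0.0, 3.33, 0.0]}]
s8 83 [[-0.023, 0.021, 0.05], [-0.016, 0.039, 0.059], [-0.011, 0.059, 0.066]]
s12 87 [[-0.065, 0.004, 0.051], [-0.017, 0.037, 0.059], [-0.011, 0.059, 0.107]]
```

Call:
jog_arm(series=[{"hand":-1,"delta_pos":[0.6,0,0.7],"turn":[0,0.7,0]},{"hand":-1,"delta_pos":[0.85,0,1.4],"turn":[0.1,1.3,0.1]},{"hand":-1,"delta_pos":[0.85,0,1.4],"turn":[0.1,1.3,0.1]},{"hand":-1,"delta_pos":[0.5,0,0.7],"turn":[0.1,0.7,0]},{"hand":-1,"delta_pos":[-0.21,0,-0.33],"turn":[0,2.9,0]},{"hand":-1,"delta_pos":[-0.39,0,-0.68],"turn":[0,5.75,0]},{"hand":-1,"delta_pos":[-0.32,0,-0.72],"turn":[0,5.75,0]},{"hand":-1,"delta_pos":[-0.24,0,-0.75],"turn":[0,5.75,0]},{"hand":-1,"delta_pos":[-0.09,0,-0.38],"turn":[0,2.9,0]}])

```text
time_s: 26.15
ee_pos: [0.5157, -0.2915, 0.2464]
ee_rot: [-0.117, -0.663, 0.732, -0.107]
force: [0.7, 0.3, -1.9]
grip_width: 0.0235
grasp_force: 62.3
```

Call:
jog_arm(series=[{"hand":-1,"delta_pos":[-0.25,0,-0.61],"turn":[0,3.3,0]},{"hand":-1,"delta_pos":[-0.42,0,-1.24],"turn":[0,6.7,0]},{"hand":-1,"delta_pos":[-0.28,0,-1.29],"turn":[0,6.7,0]},{"hand":-1,"delta_pos":[-0.06,0,-0.66],"turn":[0,3.3,0]},{"hand":-1,"delta_pos":[0,0,0],"turn":[0,0,0]},{"hand":-1,"delta_pos":[0,0,0],"turn":[0,0,0]},{"hand":-1,"delta_pos":[0,0,0],"turn":[0,0,0]},{"hand":-1,"delta_pos":[0,0,0],"turn":[0,0,0]}])

```text
time_s: 26.95
ee_pos: [0.5176, -0.2691, 0.2758]
ee_rot: [-0.242, -0.633, 0.702, -0.219]
force: [-0.0, -0.2, -1.7]
grip_width: 0.0234
grasp_force: 62.3
```

```bash
python3 - <<'E'
from h import *
show(); s,p,R=st(); print('tip',p+R@TIP)
im,d,ci=snap('scene','s13')
cv2.imwrite('pics/s13c.png',cv2.resize(im[120:290,300:500],None,fx=3,fy=3,interpolation=cv2.INTER_CUBIC)[:,:,::-1])
z=np.load('/tmp/s13.npz');P=cloud(z['d'],z)
B=np.stack([(P[...,:2]-[.5755,-.1435])@[.9945,-.105],(P[...,:2]-[.5755,-.1435])@[.105,.9945],P[...,2]],-1)
hs=cv2.cvtColor(z['im'],cv2.COLOR_RGB2HSV)
m=(B[...,0]>-.13)&(B[...,0]<-.01)&(abs(B[...,1])<.086)&(B[...,2]>.0)&(B[...,2]<.13)&(hs[...,1]>100)
c,l,s,_=cv2.connectedComponentsWithStats(m.astype(np.uint8))
for i in range(1,c):
    if s[i,4]>15: print(s[i],np.percentile(B[l==i],[5,50,95],axis=0).round(3).tolist())
rings('top','t13')
c=np.array([.5245,.2455]); U=u(75); s0=c-.172*U; R=Rdown(255); print(s0)
path([([.49,-.19,.28],R),([*s0,.20],R)],v=4.5,w=8,ramp=1)
E
```

```text
t 26.95 p [ 0.5176 -0.2691  0.2758] q [-0.166  0.331  0.052  1.243 -0.663 -1.65 ] w 0.0234 F [-0.  -0.2 -1.7]
[[-0.082 -0.995 -0.063]
 [-0.783  0.103 -0.613]
 [ 0.617 -0.    -0.787]]
tip [ 0.52515558 -0.19685636  0.18844064]
[333 232  25  21 164] [[-0.024, -0.024, 0.053], [-0.017, 0.014, 0.059], [-0.011, 0.06, 0.065]]
top [524. 246.] [41. 44.] 73.5 rgb [111  67  36]
top [518. 335.] [44. 40.] 80.8 rgb [207 141 157]
top [501. 436.] [45. 40.] 25.6 rgb [ 36 100 180]
[0.47998312 0.07936076]
LEG 6 end [ 0.49   -0.1901  0.28  ]
[{"hand": -1, "delta_pos": [-0.57, 0.36, -0.5], "turn": [-0.3, -3.8, 0.87]}, {"hand": -1, "delta_pos": [-1.19, 0.73, -0.92], "turn": [-0.61, -7.6, 1.75]}, {"hand": -1, "delta_pos": [-1.28, 0.78, -0.75], "turn": [-0.6, -7.6, 1.74]}, {"hand": -1, "delta_pos": [-1.34, 0.83, -0.57], "turn": [-0.6, -7.6, 1.75]}, {"hand": -1, "delta_pos": [-1.38, 0.87, -0.38], "turn": [-0.61, -7.6, 1.74]}, {"hand": -1, "delta_pos": [-0.69, 0.46, -0.09], "turn": [-0.3, -3.79, 0.88]}]
LEG 8 end [0.48   0.0793 0.2   ]
[{"hand": -1, "delta_pos": [-1.84, 0.57, 0.57], "turn": [0.0, 0.0, 0.0]}, {"hand": -1, "delta_pos": [-3.68, 1.13, 1.14], "turn": [0.0, 0.0, 0.0]}, {"hand": -1, "delta_pos": [-3.68, 1.14, 1.15], "turn": [0.0, 0.0, 0.0]}, {"hand": -1, "delta_pos": [-3.68, 1.13, 1.14], "turn": [0.0, 0.0, 0.0]}, {"hand": -1, "delta_pos": [-3.68, 1.14, 1.14], "turn": [0.0, 0.0, 0.0]}, {"hand": -1, "delta_pos": [-3.68, 1.13, 1.15], "turn": [0.0, 0.0, 0.0]}, {"hand": -1, "delta_pos": [-3.68, 1.14, 1.14], "turn": [0.0, 0.0, 0.0]}, {"hand": -1, "delta_pos": [-1.84, 0.56, 0.57], "turn": [0.0, 0.0, 0.0]}]
```

View pics/s13c.png

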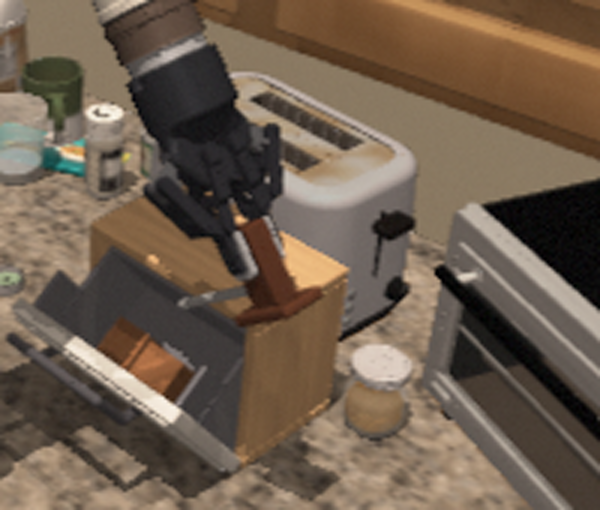

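Scene crop: both brown rings lie side by side in the bucket at (125,340) and (165,370), and the rod is empty. Now the dark ring.

Call:
jog_arm(series=[{"hand":-1,"delta_pos":[-0.57,0.36,-0.5],"turn":[-0.3,-3.8,0.87]},{"hand":-1,"delta_pos":[-1.19,0.73,-0.92],"turn":[-0.6,-7.6,1.75]},{"hand":-1,"delta_pos":[-1.28,0.78,-0.75],"turn":[-0.6,-7.6,1.75]},{"hand":-1,"delta_pos":[-1.34,0.83,-0.57],"turn":[-0.6,-7.6,1.75]},{"hand":-1,"delta_pos":[-1.38,0.87,-0.38],"turn":[-0.6,-7.6,1.75]},{"hand":-1,"delta_pos":[-0.69,0.46,-0.09],"turn":[-0.3,-3.8,0.87]}])

```text
time_s: 27.65
ee_pos: [0.4899, -0.1904, 0.2811]
ee_rot: [0.002, -0.608, 0.794, 0.0]
force: [0.4, 0.5, -1.1]
grip_width: 0.0233
grasp_force: 62.4
```

Call:
jog_arm(series=[{"hand":-1,"delta_pos":[-1.84,0.57,0.57],"turn":[0,0,0]},{"hand":-1,"delta_pos":[-3.68,1.13,1.14],"turn":[0,0,0]},{"hand":-1,"delta_pos":[-3.68,1.14,1.14],"turn":[0,0,0]},{"hand":-1,"delta_pos":[-3.68,1.13,1.14],"turn":[0,0,0]},{"hand":-1,"delta_pos":[-3.68,1.14,1.14],"turn":[0,0,0]},{"hand":-1,"delta_pos":[-3.68,1.13,1.15],"turn":[0,0,0]},{"hand":-1,"delta_pos":[-3.68,1.14,1.14],"turn":[0,0,0]},{"hand":-1,"delta_pos":[-1.84,0.56,0.57],"turn":[0,0,0]},{"hand":-1,"delta_pos":[0,0,0],"turn":[0,0,0]}])

```text
time_s: 28.55
ee_pos: [0.4792, 0.0817, 0.199]
ee_rot: [-0.001, -0.611, 0.792, 0.0]
force: [-0.3, 0.1, -1.2]
grip_width: 0.0228
grasp_force: 62.4
```

```bash
python3 - <<'E'
from h import *
show(); rings('top','t14'); rings('scene','s14')
c=np.array([.5245,.2455]); U=u(75); s0=c-.172*U
plan([*s0,.2],Rdown(255),tag='corr')
E
```

```text
t 28.55 p [0.4792 0.0817 0.199 ] q [ 0.169  0.238 -0.113  1.221 -0.    -1.145] w 0.0228 F [-0.3  0.1 -1.2]
[[-0.254 -0.967 -0.002]
 [-0.967  0.254 -0.001]
 [ 0.001  0.001 -1.   ]]
top [524. 246.] [40. 45.] 73.4 rgb [107  64  34]
top [518. 335.] [43. 40.] 80.1 rgb [205 138 155]
top [501. 436.] [46. 40.] 26.7 rgb [ 35  98 177]
scene [505. 431.] [50. 40.] 26.3 rgb [ 41  72 143]
scene [523. 329.] [51. 44.] 81.1 rgb [197 115 131]
scene [528. 242.] [44. 45.] 73.5 rgb [85 50 35]
corr N 1 dp [0.03, -0.01, -0.0] turn [-0.03, -0.07, 0.1]
```

Call:
jog_arm(series=[{"hand":-1,"delta_pos":[0,0,1.87],"turn":[0,0,0]},{"hand":-1,"delta_pos":[0,0,3.74],"turn":[0,0,0]},{"hand":-1,"delta_pos":[0,0,3.74],"turn":[0,0,0]},{"hand":-1,"delta_pos":[0,0,3.74],"turn":[0,0,0]},{"hand":-1,"delta_pos":[0,0,1.8],"turn":[0,0,0]},{"hand":-1,"delta_pos":[-1.4,0,0],"turn":[0,0,0]},{"hand":-1,"delta_pos":[-1.4,0,0],"turn":[0,0,0]},{"hand":-1,"delta_pos":[-1.4,0,0],"turn":[0,0,0]},{"hand":-1,"delta_pos":[-1.4,0,0],"turn":[0,0,0]},{"hand":-1,"delta_pos":[0,0,0],"turn":[0,0,0]}])

```text
time_s: 29.65
ee_pos: [0.4958, 0.1365, 0.052]
ee_rot: [0.002, -0.61, 0.792, -0.001]
force: [-0.5, -0.2, -1.7]
grip_width: 0.0233
grasp_force: 62.2
```

```bash
python3 - <<'E'
from h import *
show(); rings('top','t15'); rings('scene','s15')
s,p,R=st(); print('tip',p+R@TIP,'ring in tool',R.T@([.525,.2455,.022]-p))
E
```

```text
t 29.65 p [0.4958 0.1365 0.052 ] q [ 0.269  0.431 -0.259  0.877  0.    -1.045] w 0.0233 F [-0.5 -0.2 -1.7]
[[-0.255 -0.967  0.003]
 [-0.967  0.255  0.001]
 [-0.002 -0.003 -1.   ]]
top [524. 246.] [41. 44.] 74.8 rgb [104  64  36]
top [518. 335.] [45. 40.] 81.1 rgb [208 141 158]
top [501. 436.] [45. 40.] 25.3 rgb [ 36 100 180]
scene [504. 431.] [51. 42.] 24.4 rgb [ 42  74 147]
scene [522. 331.] [52. 41.] 81.1 rgb [199 118 134]
scene [494. 127.] [21. 51.] 60.2 rgb [51 37 31]
tip [0.52280663 0.24202414 0.02728148] ring in tool [-0.11492416 -0.00122644  0.02928047]
```

Threaded and the ring hasn't moved. Pushing on and lifting.

Call:
jog_arm(series=[{"hand":-1,"delta_pos":[-1.4,0,0],"turn":[0,0,0]},{"hand":-1,"delta_pos":[-1.4,0,0],"turn":[0,0,0]},{"hand":-1,"delta_pos":[-1.3,0,0],"turn":[0,0,0]},{"hand":-1,"delta_pos":[-1.1,0,0],"turn":[0,0,0]},{"hand":-1,"delta_pos":[0,0,-0.5],"turn":[0,0,0]},{"hand":-1,"delta_pos":[0,0,-0.6],"turn":[0,-2,0]},{"hand":-1,"delta_pos":[0,0,-0.8],"turn":[0,-3,0]},{"hand":-1,"delta_pos":[0.1,0,-1.0],"turn":[0,-3,0]},{"hand":-1,"delta_pos":[0.2,0,-1.5],"turn":[0,-1,0]},{"hand":-1,"delta_pos":[0,0,0],"turn":[0,0,0]}])

```text
time_s: 30.75
ee_pos: [0.5071, 0.1771, 0.097]
ee_rot: [0.064, -0.607, 0.791, 0.047]
force: [-0.5, 0.3, -1.7]
grip_width: 0.0232
grasp_force: 62.4
```

```bash
python3 - <<'E'
from h import *
show(); rings('top','t16'); 
s,p,R=st(); z=np.load('/tmp/t16.npz'); P=cloud(z['d'],z)
m=(abs(P[...,0]-.525)<.04)&(abs(P[...,1]-.2455)<.04)&(P[...,2]>.02); q=P[m]; print(len(q),np.nanpercentile(q,[5,50,95],axis=0).round(3).tolist())
path([([.48,.10,.25],Rdown(255)@Ry(-9)), tcp(bin_(-.045,-.068,.26),84,-9)])
E
```

```text
t 30.75 p [0.5071 0.1771 0.097 ] q [ 0.263  0.365 -0.236  0.887  0.135 -1.04 ] w 0.0232 F [-0.5  0.3 -1.7]
[[-0.256 -0.966  0.044]
 [-0.954  0.26   0.151]
 [-0.158 -0.004 -0.987]]
top [519. 335.] [44. 41.] 80.8 rgb [208 141 158]
top [501. 435.] [45. 41.] 25.7 rgb [ 36 100 180]
265 [[0.499, 0.216, 0.065], [0.52, 0.239, 0.093], [0.542, 0.271, 0.099]]
LEG 10 end [0.48 0.1  0.25]
[{"hand": -1, "delta_pos": [0.19, 0.02, -0.55], "turn": [-0.01, 0.0, 0.0]}, {"hand": -1, "delta_pos": [0.38, 0.04, -1.1], "turn": [-0.01, 0.0, 0.0]}, {"hand": -1, "delta_pos": [0.56, 0.05, -1.65], "turn": [-0.01, 0.01, 0.0]}, {"hand": -1, "delta_pos": [0.76, 0.07, -2.2], "turn": [-0.02, 0.01, 0.0]}, {"hand": -1, "delta_pos": [0.95, 0.1, -2.74], "turn": [-0.03, 0.0, 0.0]}, {"hand": -1, "delta_pos": [0.94, 0.09, -2.75], "turn": [-0.03, 0.01, 0.0]}, {"hand": -1, "delta_pos": [0.76, 0.08, -2.2], "turn": [-0.02, 0.01, 0.0]}, {"hand": -1, "delta_pos": [0.57, 0.06, -1.65], "turn": [-0.02, 0.0, 0.0]}, {"hand": -1, "delta_pos": [0.38, 0.04, -1.1], "turn": [-0.01, 0.01, 0.0]}, {"hand": -1, "delta_pos": [0.19, 0.02, -0.55]
[... 838 characters left out ...]
}]
[{"hand": -1, "delta_pos": [2.66, -0.7, -0.53], "turn": [-0.1, 0.0, -0.59]}, {"hand": -1, "delta_pos": [2.67, -0.68, -0.53], "turn": [-0.09, 0.0, -0.59]}, {"hand": -1, "delta_pos": [2.68, -0.64, -0.54], "turn": [-0.09, 0.0, -0.6]}, {"hand": -1, "delta_pos": [2.68, -0.62, -0.53], "turn": [-0.1, 0.0, -0.59]}, {"hand": -1, "delta_pos": [2.69, -0.59, -0.54], "turn": [-0.09, 0.0, -0.59]}, {"hand": -1, "delta_pos": [2.15, -0.45, -0.43], "turn": [-0.08, 0.0, -0.48]}, {"hand": -1, "delta_pos": [1.62, -0.32, -0.32], "turn": [-0.05, 0.0, -0.35]}, {"hand": -1, "delta_pos": [1.08, -0.21, -0.21], "turn": [-0.04, 0.0, -0.24]}, {"hand": -1, "delta_pos": [0.54, -0.1, -0.11], "turn": [-0.02, 0.0, -0.12]}]
```

Call:
jog_arm(series=[{"hand":-1,"delta_pos":[0.2,0.02,-0.55],"turn":[0,0,0]},{"hand":-1,"delta_pos":[0.4,0.04,-1.1],"turn":[0,0,0]},{"hand":-1,"delta_pos":[0.55,0.05,-1.65],"turn":[0,0,0]},{"hand":-1,"delta_pos":[0.75,0.07,-2.2],"turn":[0,0,0]},{"hand":-1,"delta_pos":[0.95,0.1,-2.75],"turn":[0,0,0]},{"hand":-1,"delta_pos":[0.95,0.1,-2.75],"turn":[0,0,0]},{"hand":-1,"delta_pos":[0.75,0.07,-2.2],"turn":[0,0,0]},{"hand":-1,"delta_pos":[0.55,0.05,-1.65],"turn":[0,0,0]},{"hand":-1,"delta_pos":[0.4,0.04,-1.1],"turn":[0,0,0]},{"hand":-1,"delta_pos":[0.2,0.02,-0.55],"turn":[0,0,0]}])

```text
time_s: 31.8
ee_pos: [0.4796, 0.1002, 0.2497]
ee_rot: [0.063, -0.607, 0.79, 0.047]
force: [-0.3, 0.2, -1.2]
grip_width: 0.0231
grasp_force: 62.2
```

Call:
jog_arm(series=[{"hand":-1,"delta_pos":[0.52,-0.19,-0.1],"turn":[0,0,-0.12]},{"hand":-1,"delta_pos":[1.04,-0.36,-0.21],"turn":[0,0,-0.24]},{"hand":-1,"delta_pos":[1.56,-0.55,-0.32],"turn":[-0.1,0,-0.35]},{"hand":-1,"delta_pos":[2.08,-0.72,-0.41],"turn":[-0.1,0,-0.47]},{"hand":-1,"delta_pos":[2.62,-0.87,-0.53],"turn":[-0.1,0,-0.6]},{"hand":-1,"delta_pos":[2.62,-0.84,-0.52],"turn":[-0.1,0,-0.6]},{"hand":-1,"delta_pos":[2.63,-0.82,-0.53],"turn":[-0.1,0,-0.6]},{"hand":-1,"delta_pos":[2.64,-0.79,-0.53],"turn":[-0.1,0,-0.6]},{"hand":-1,"delta_pos":[2.64,-0.76,-0.53],"turn":[-0.1,0,-0.6]},{"hand":-1,"delta_pos":[2.66,-0.73,-0.53],"turn":[-0.1,0,-0.6]}])

```text
time_s: 32.8
ee_pos: [0.4963, -0.1246, 0.2561]
ee_rot: [0.059, -0.64, 0.764, 0.051]
force: [0.7, 0.5, -1.9]
grip_width: 0.0232
grasp_force: 62.2
```

Call:
jog_arm(series=[{"hand":-1,"delta_pos":[2.66,-0.7,-0.53],"turn":[-0.1,0,-0.6]},{"hand":-1,"delta_pos":[2.67,-0.68,-0.53],"turn":[-0.1,0,-0.6]},{"hand":-1,"delta_pos":[2.68,-0.64,-0.54],"turn":[-0.1,0,-0.6]},{"hand":-1,"delta_pos":[2.68,-0.62,-0.53],"turn":[-0.1,0,-0.6]},{"hand":-1,"delta_pos":[2.69,-0.59,-0.54],"turn":[-0.1,0,-0.6]},{"hand":-1,"delta_pos":[2.15,-0.45,-0.43],"turn":[-0.1,0,-0.48]},{"hand":-1,"delta_pos":[1.62,-0.32,-0.32],"turn":[0,0,-0.35]},{"hand":-1,"delta_pos":[1.08,-0.21,-0.21],"turn":[0,0,-0.24]},{"hand":-1,"delta_pos":[0.54,-0.1,-0.11],"turn":[0,0,-0.1]},{"hand":-1,"delta_pos":[0,0,0],"turn":[0,0,0]}])

```text
time_s: 33.8
ee_pos: [0.5119, -0.3189, 0.2641]
ee_rot: [0.058, -0.668, 0.74, 0.053]
force: [-0.2, -0.2, -1.9]
grip_width: 0.0234
grasp_force: 62.2
```

```bash
python3 - <<'E'
from h import *
Y=-.068
show(); s,p,R=st(); print('tip',p+R@TIP, 'want',bin_(-.045,Y,.26))
path([tcp(bin_(-.045,Y,.20),84,-5)],ramp=2)
im,d,ci=snap('top','t17'); P=cloud(d,ci); T=(P-p)@R
m=(abs(T[...,1])<.03)&(T[...,0]<-.025)&(T[...,0]>-.13)&(T[...,2]>-.02)&(T[...,2]<.07); q=T[m]; print(len(q),np.percentile(q,[5,50,95],axis=0).round(3).tolist())
E
```

```text
t 33.8 p [ 0.5119 -0.3189  0.2641] q [-0.623  0.512  0.449  1.587  0.136 -2.096] w 0.0234 F [-0.2 -0.2 -1.9]
[[-0.102 -0.995  0.015]
 [-0.982  0.103  0.156]
 [-0.157  0.001 -0.988]]
tip [ 0.52353497 -0.2061287   0.25777298] want [ 0.5236075 -0.206401   0.26     ]
LEG 4 end [ 0.5118 -0.3184  0.2143]
[{"hand": -1, "delta_pos": [0.12, 0.0, 0.82], "turn": [0.01, 0.67, 0.02]}, {"hand": -1, "delta_pos": [0.23, 0.0, 1.65], "turn": [0.02, 1.34, 0.03]}, {"hand": -1, "delta_pos": [0.19, 0.01, 1.65], "turn": [0.01, 1.34, 0.03]}, {"hand": -1, "delta_pos": [0.07, 0.0, 0.82], "turn": [0.01, 0.68, 0.02]}]
424 [[-0.096, -0.022, 0.01], [-0.064, 0.004, 0.017], [-0.038, 0.023, 0.05]]
```

Call:
jog_arm(series=[{"hand":-1,"delta_pos":[0.12,0,0.8],"turn":[0,0.7,0]},{"hand":-1,"delta_pos":[0.23,0,1.6],"turn":[0,1.3,0]},{"hand":-1,"delta_pos":[0.19,0,1.6],"turn":[0,1.3,0]},{"hand":-1,"delta_pos":[0.07,0,0.8],"turn":[0,0.7,0]},{"hand":-1,"delta_pos":[-0.21,0,-0.33],"turn":[0,2.9,0]},{"hand":-1,"delta_pos":[-0.39,0,-0.68],"turn":[0,5.75,0]},{"hand":-1,"delta_pos":[-0.32,0,-0.72],"turn":[0,5.75,0]},{"hand":-1,"delta_pos":[-0.24,0,-0.75],"turn":[0,5.75,0]},{"hand":-1,"delta_pos":[-0.09,0,-0.38],"turn":[0,2.9,0]}])

```text
time_s: 34.75
ee_pos: [0.5141, -0.3016, 0.2453]
ee_rot: [-0.117, -0.663, 0.732, -0.107]
force: [1.0, 0.1, -1.5]
grip_width: 0.0235
grasp_force: 62.3
```

Call:
jog_arm(series=[{"hand":-1,"delta_pos":[-0.25,0,-0.61],"turn":[0,3.3,0]},{"hand":-1,"delta_pos":[-0.42,0,-1.24],"turn":[0,6.7,0]},{"hand":-1,"delta_pos":[-0.28,0,-1.29],"turn":[0,6.7,0]},{"hand":-1,"delta_pos":[-0.06,0,-0.66],"turn":[0,3.3,0]},{"hand":-1,"delta_pos":[0,0,0],"turn":[0,0,0]},{"hand":-1,"delta_pos":[0,0,0],"turn":[0,0,0]},{"hand":-1,"delta_pos":[0,0,0],"turn":[0,0,0]},{"hand":-1,"delta_pos":[0,0,0],"turn":[0,0,0]}])

```text
time_s: 35.55
ee_pos: [0.516, -0.2792, 0.2747]
ee_rot: [-0.242, -0.633, 0.702, -0.218]
force: [0.4, 0.2, -1.2]
grip_width: 0.0233
grasp_force: 62.3
```

```bash
python3 - <<'E'
from h import *
show(); s,p,R=st()
im,d,ci=snap('scene','s18'); P=cloud(d,ci)
B=np.stack([(P[...,:2]-[.5755,-.1435])@[.9945,-.105],(P[...,:2]-[.5755,-.1435])@[.105,.9945],P[...,2]],-1)
hs=cv2.cvtColor(im,cv2.COLOR_RGB2HSV)
m=(B[...,0]>-.13)&(B[...,0]<-.01)&(abs(B[...,1])<.088)&(B[...,2]>.0)&(B[...,2]<.15)&(hs[...,1]>100)
c,l,s,_=cv2.connectedComponentsWithStats(m.astype(np.uint8))
for i in range(1,c):
    if s[i,4]>15: print(s[i],np.percentile(B[l==i],[5,50,95],axis=0).round(3).tolist())
T=(P-p)@R
mm=(abs(T[...,1])<.03)&(T[...,0]<-.025)&(T[...,0]>-.13)&(T[...,2]>-.02)&(T[...,2]<.07); q=T[mm]; print('rod region',len(q),np.percentile(q,[5,50,95],axis=0).round(3).tolist() if len(q) else '')
cv2.imwrite('pics/s18c.png',cv2.resize(im[160:290,310:450],None,fx=4,fy=4,interpolation=cv2.INTER_CUBIC)[:,:,::-1])
E
```

```text
t 35.55 p [ 0.516  -0.2792  0.2747] q [-0.185  0.328  0.046  1.224 -0.661 -1.674] w 0.0233 F [ 0.4  0.2 -1.2]
[[-0.082 -0.995 -0.063]
 [-0.783  0.104 -0.613]
 [ 0.616 -0.001 -0.788]]
[333 230  29  23 325] [[-0.05, -0.039, 0.057], [-0.032, -0.02, 0.094], [-0.013, 0.055, 0.11]]
rod region 86 [[-0.102, -0.002, 0.019], [-0.061, 0.001, 0.023], [-0.026, 0.004, 0.035]]
```

View pics/s18c.png

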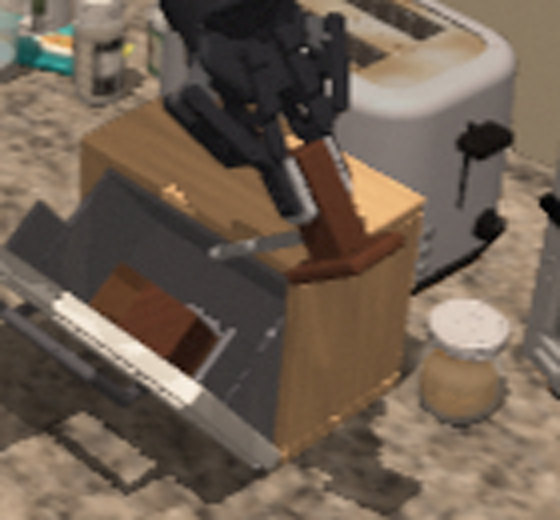

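Scene crop: the dark ring rests on the second brown ring at (170,320), the third ring is beside them at (120,290), and the rod is empty. That's two high, so it's within the limit. Next, put the rod back on the coaster.

```bash
python3 - <<'E'
from h import *
im,d,ci=snap('top','t19'); P=cloud(d,ci); hs=cv2.cvtColor(im,cv2.COLOR_RGB2HSV)
m=(np.hypot(P[...,0]-.465,P[...,1]+.411)<.08)&(P[...,2]<.02)&(hs[...,1]>110)
q=P[m]; print('coaster',len(q),cv2.minEnclosingCircle((q[:,:2]*1000).astype(np.float32)),q.mean(0), q.min(0),q.max(0))
rings('top','t19b')
R=Rdown(264)
path([([.48,-.36,.26],R),([.4645,-.413,.10],R),([.4645,-.413,.054],R)],v=4.5,w=8,ramp=2)
E
```

```text
coaster 685 ((465.9759216308594, -411.79119873046875), 56.62828826904297) [ 0.46622248 -0.41533601  0.0053665 ] [ 0.41255725 -0.46833194 -0.00300438] [ 0.52247455 -0.3714366   0.01556353]
top [518. 335.] [44. 41.] 80.4 rgb [207 141 157]
top [501. 436.] [46. 40.] 27.0 rgb [ 36  99 178]
LEG 7 end [ 0.48 -0.36  0.26]
[{"hand": -1, "delta_pos": [0.38, 0.18, 0.42], "turn": [0.0, -2.54, 0.0]}, {"hand": -1, "delta_pos": [0.8, 0.37, 0.81], "turn": [-0.01, -5.07, 0.01]}, {"hand": -1, "delta_pos": [1.31, 0.54, 1.1], "turn": [-0.01, -7.61, 0.01]}, {"hand": -1, "delta_pos": [1.44, 0.55, 0.92], "turn": [-0.01, -7.61, 0.01]}, {"hand": -1, "delta_pos": [1.55, 0.55, 0.73], "turn": [-0.01, -7.61, 0.01]}, {"hand": -1, "delta_pos": [1.08, 0.36, 0.34], "turn": [-0.01, -5.07, 0.0]}, {"hand": -1, "delta_pos": [0.56, 0.18, 0.12], "turn": [0.0, -2.54, 0.01]}]
LEG 6 end [ 0.4645 -0.413   0.1   ]
[{"hand": -1, "delta_pos": [0.45, 0.08, 1.33], "turn": [0.0, 0.0, 0.0]}, {"hand": -1, "delta_pos": [0.91, 0.17, 2.67], "turn": [0.0, 0.0, 0.0]}, {"hand": -1, "delta_pos": [1.36, 0.25, 4.0], "turn": [0.0, 0.0, 0.0]}, {"hand": -1, "delta_pos": [1.35, 0.24, 4.0], "turn": [0.0, 0.0, 0.0]}, {"hand": -1, "delta_pos": [0.91, 0.17, 2.67], "turn": [0.0, 0.0, 0.0]}, {"hand": -1, "delta_pos": [0.45, 0.08, 1.33], "turn": [0.0, 0.0, 0.0]}]
LEG 4 end [ 0.4645 -0.413   0.054 ]
[{"hand": -1, "delta_pos": [0.0, 0.0, 0.77], "turn": [0.0, 0.0, 0.0]}, {"hand": -1, "delta_pos": [0.0, 0.0, 1.53], "turn": [0.0, 0.0, 0.0]}, {"hand": -1, "delta_pos": [0.0, 0.0, 1.53], "turn": [0.0, 0.0, 0.0]}, {"hand": -1, "delta_pos": [0.0, 0.0, 0.77], "turn": [0.0, 0.0, 0.0]}]
```

Call:
jog_arm(series=[{"hand":-1,"delta_pos":[0.38,0.18,0.42],"turn":[0,-2.54,0]},{"hand":-1,"delta_pos":[0.8,0.37,0.81],"turn":[0,-5.07,0]},{"hand":-1,"delta_pos":[1.31,0.54,1.1],"turn":[0,-7.61,0]},{"hand":-1,"delta_pos":[1.44,0.55,0.92],"turn":[0,-7.61,0]},{"hand":-1,"delta_pos":[1.55,0.55,0.73],"turn":[0,-7.61,0]},{"hand":-1,"delta_pos":[1.08,0.36,0.34],"turn":[0,-5.07,0]},{"hand":-1,"delta_pos":[0.56,0.18,0.12],"turn":[0,-2.54,0]}])

```text
time_s: 36.4
ee_pos: [0.479, -0.3626, 0.2599]
ee_rot: [0.0, -0.668, 0.744, 0.0]
force: [-0.3, 0.8, -2.2]
grip_width: 0.0235
grasp_force: 62.3
```

Call:
jog_arm(series=[{"hand":-1,"delta_pos":[0.45,0.08,1.33],"turn":[0,0,0]},{"hand":-1,"delta_pos":[0.91,0.17,2.67],"turn":[0,0,0]},{"hand":-1,"delta_pos":[1.36,0.25,4.0],"turn":[0,0,0]},{"hand":-1,"delta_pos":[1.35,0.24,4.0],"turn":[0,0,0]},{"hand":-1,"delta_pos":[0.91,0.17,2.67],"turn":[0,0,0]},{"hand":-1,"delta_pos":[0.45,0.08,1.33],"turn":[0,0,0]},{"hand":-1,"delta_pos":[0,0,0],"turn":[0,0,0]}])

```text
time_s: 37.1
ee_pos: [0.4635, -0.4123, 0.0977]
ee_rot: [-0.0, -0.669, 0.743, 0.002]
force: [-0.9, 0.4, -1.4]
grip_width: 0.0235
grasp_force: 62.2
```

```bash
python3 - <<'E'
from h import *
show(); plan([.4645,-.413,.055],Rdown(264))
E
```

```text
t 37.1 p [ 0.4635 -0.4123  0.0977] q [-0.727  0.571  0.118  1.122 -0.    -2.194] w 0.0235 F [-0.9  0.4 -1.4]
[[-0.104 -0.995 -0.003]
 [-0.995  0.104  0.002]
 [-0.002  0.003 -1.   ]]
 N 1 dp [0.07, -0.12, 4.27] turn [0.2, 0.12, 0.06]
```

Call:
jog_arm(series=[{"hand":-1,"delta_pos":[0,0,1.5],"turn":[0,0,0]},{"hand":-1,"delta_pos":[0,0,1.5],"turn":[0,0,0]},{"hand":-1,"delta_pos":[0,0,0.9],"turn":[0,0,0]},{"hand":-1,"delta_pos":[0,0,0.4],"turn":[0,0,0]},{"hand":-1,"delta_pos":[0,0,0.2],"turn":[0,0,0]},{"hand":-1,"delta_pos":[0,0,0],"turn":[0,0,0]}])

```text
time_s: 37.7
ee_pos: [0.4656, -0.4126, 0.0557]
ee_rot: [0.0, -0.67, 0.742, -0.001]
force: [0.5, -0.1, -1.4]
grip_width: 0.0233
grasp_force: 62.3
```

```bash
python3 -c "
from h import *
show()"
```

```text
t 37.7 p [ 0.4656 -0.4126  0.0557] q [-0.725  0.609  0.066  1.026 -0.    -2.194] w 0.0233 F [ 0.5 -0.1 -1.4]
[[-0.102 -0.995  0.001]
 [-0.995  0.102 -0.001]
 [ 0.001 -0.001 -1.   ]]
```

Not in contact yet, so I'll lower in small steps.

Call:
jog_arm(series=[{"hand":-1,"delta_pos":[0,0,0.15],"turn":[0,0,0]},{"hand":-1,"delta_pos":[0,0,0.1],"turn":[0,0,0]},{"hand":-1,"delta_pos":[0,0,0],"turn":[0,0,0]}])

```text
time_s: 38.0
ee_pos: [0.4652, -0.4124, 0.0526]
ee_rot: [0.0, -0.67, 0.742, -0.0]
force: [0.3, -0.1, -1.2]
grip_width: 0.0234
grasp_force: 62.3
```

Call:
jog_arm(series=[{"hand":-1,"delta_pos":[0,0,0.1],"turn":[0,0,0]},{"hand":-1,"delta_pos":[0,0,0],"turn":[0,0,0]}])

```text
time_s: 38.2
ee_pos: [0.4653, -0.4126, 0.0518]
ee_rot: [0.0, -0.67, 0.742, -0.0]
force: [0.0, 0.4, 1.2]
grip_width: 0.0234
grasp_force: 62.3
```

Contact. Release and retreat.

Call:
jog_arm(series=[{"hand":-0.4,"delta_pos":[0,0,0],"turn":[0,0,0]},{"hand":0.1,"delta_pos":[0,0,0],"turn":[0,0,0]},{"hand":0.1,"delta_pos":[0,0,0],"turn":[0,0,0]},{"hand":0.1,"delta_pos":[0,0,0],"turn":[0,0,0]},{"hand":0.1,"delta_pos":[0,0,-2],"turn":[0,0,0]},{"hand":0.1,"delta_pos":[0,0,-4],"turn":[0,0,0]},{"hand":0.1,"delta_pos":[0,0,-4.5],"turn":[0,0,0]},{"hand":0.1,"delta_pos":[0,0,-4.5],"turn":[0,0,0]}])

```text
time_s: 39.0
ee_pos: [0.4647, -0.4121, 0.2027]
ee_rot: [-0.0, -0.67, 0.742, 0.0]
force: [-0.0, -0.5, -0.3]
grip_width: 0.047
grasp_force: 0.0
```

```bash
python3 - <<'E'
from h import *
show()
im,d,ci=snap('scene','s20'); P=cloud(d,ci)
box=(P[...,0]>.4)&(P[...,0]<.6)&(P[...,1]>-.5)&(P[...,1]<-.28)
q=P[box&(P[...,2]>.07)&(P[...,2]<.09)]; print('hand top',len(q),q.mean(0))
q=P[box&(P[...,2]>.024)&(P[...,2]<.042)&(P[...,1]>-.37)]; print('rod',len(q),q.mean(0),q.min(0),q.max(0))
# handle bar pinch
Y=.0
h=bin_(-.1375,Y,0); print(h)
R=Rdown(264); path([([h[0],h[1],.23],R)],hand=-0.1,v=4.5,ramp=1)
E
```

```text
t 39.0 p [ 0.4647 -0.4121  0.2027] q [-0.725  0.502  0.285  1.354 -0.    -2.194] w 0.047 F [-0.  -0.5 -0.3]
[[-0.102 -0.995 -0.   ]
 [-0.995  0.102  0.   ]
 [-0.     0.    -1.   ]]
hand top 135 [ 0.46385931 -0.41565164  0.0775196 ]
rod 91 [ 0.47275964 -0.33826659  0.03122026] [ 0.46664674 -0.36946328  0.02584454] [ 0.48097686 -0.3045579   0.03561954]
[ 0.43875625 -0.1290625   0.        ]
LEG 8 end [ 0.4387 -0.1291  0.23  ]
[{"hand": -0.1, "delta_pos": [-2.01, 0.41, -0.15], "turn": [-0.05, -0.03, 0.01]}, {"hand": -0.1, "delta_pos": [-4.01, 0.83, -0.29], "turn": [-0.09, -0.07, 0.02]}, {"hand": -0.1, "delta_pos": [-4.02, 0.83, -0.29], "turn": [-0.1, -0.07, 0.02]}, {"hand": -0.1, "delta_pos": [-4.01, 0.83, -0.27], "turn": [-0.09, -0.07, 0.02]}, {"hand": -0.1, "delta_pos": [-4.02, 0.83, -0.28], "turn": [-0.1, -0.07, 0.02]}, {"hand": -0.1, "delta_pos": [-4.01, 0.83, -0.26], "turn": [-0.09, -0.06, 0.02]}, {"hand": -0.1, "delta_pos": [-4.01, 0.84, -0.27], "turn": [-0.1, -0.07, 0.02]}, {"hand": -0.1, "delta_pos": [-2.01, 0.42, -0.12], "turn": [-0.04, -0.04, 0.01]}]
```

Call:
jog_arm(series=[{"hand":-0.1,"delta_pos":[-2.0,0.4,-0.15],"turn":[0,0,0]},{"hand":-0.1,"delta_pos":[-4.0,0.83,-0.29],"turn":[0,0,0]},{"hand":-0.1,"delta_pos":[-4.0,0.83,-0.29],"turn":[0,0,0]},{"hand":-0.1,"delta_pos":[-4.0,0.83,-0.29],"turn":[0,0,0]},{"hand":-0.1,"delta_pos":[-4.0,0.83,-0.29],"turn":[0,0,0]},{"hand":-0.1,"delta_pos":[-4.0,0.83,-0.29],"turn":[0,0,0]},{"hand":-0.1,"delta_pos":[-4.0,0.83,-0.29],"turn":[0,0,0]},{"hand":-0.1,"delta_pos":[-2.0,0.42,-0.12],"turn":[0,0,0]},{"hand":-0.1,"delta_pos":[0,0,0],"turn":[0,0,0]}])

```text
time_s: 39.95
ee_pos: [0.4356, -0.1256, 0.2219]
ee_rot: [0.0, -0.672, 0.741, -0.0]
force: [-1.1, -0.8, -0.0]
grip_width: 0.0383
grasp_force: 0.0
```

```bash
python3 - <<'E'
from h import *
show()
im,d,ci=snap('wrist','w20'); P=cloud(d,ci)
B=np.stack([(P[...,:2]-[.5755,-.1435])@[.9945,-.105],(P[...,:2]-[.5755,-.1435])@[.105,.9945],P[...,2]],-1)
m=(B[...,0]>-.16)&(B[...,0]<-.118)&(abs(B[...,1])<.07)&(B[...,2]>.12)&(B[...,2]<.15)
q=B[m]; print('bar',len(q),np.percentile(q,[5,50,95],axis=0).round(4).tolist())
hs=cv2.cvtColor(im,cv2.COLOR_RGB2HSV)
mm=(B[...,0]>-.11)&(B[...,0]<-.005)&(abs(B[...,1])<.088)&(B[...,2]>.02)&(B[...,2]<.16)&(hs[...,1]>100)
q=B[mm];print('rings',len(q),np.percentile(q,[3,50,97],axis=0).round(3).tolist() if len(q) else '')
R=Rdown(264); plan([.4375,-.127,.130],R)
h=lambda q:np.array([-.036*np.cos(q)-.18*np.sin(q),.18*np.cos(q)-.036*np.sin(q)])
H=np.array([h(q) for q in np.linspace(.65,0,15)]); print((np.diff(H,axis=0)*100).round(2).tolist())
E
```

```text
t 39.95 p [ 0.4356 -0.1256  0.2219] q [-0.281  0.159 -0.152  1.259  0.    -1.753] w 0.0383 F [-1.1 -0.8 -0. ]
[[-0.098 -0.995  0.001]
 [-0.995  0.098 -0.   ]
 [-0.    -0.001 -1.   ]]
bar 1996 [[-0.1423, -0.0565, 0.1247], [-0.1373, -0.0092, 0.1375], [-0.1266, 0.0538, 0.1391]]
rings 3712 [[-0.056, -0.038, 0.054], [-0.031, -0.008, 0.094], [-0.006, 0.06, 0.111]]
 N 3 dp [-0.01, -0.05, 3.06] turn [-0.02, -0.01, 0.1]
[[0.58, 0.63], [0.61, 0.6], [0.63, 0.57], [0.66, 0.54], [0.68, 0.51], [0.71, 0.48], [0.73, 0.44], [0.75, 0.41], [0.77, 0.37], [0.78, 0.34], [0.8, 0.3], [0.81, 0.26], [0.82, 0.22], [0.83, 0.19]]
```

Call:
jog_arm(series=[{"hand":-0.1,"delta_pos":[0,-0.1,3],"turn":[0,0,0]},{"hand":-0.1,"delta_pos":[0,-0.1,3],"turn":[0,0,0]},{"hand":-0.1,"delta_pos":[0,0,3.1],"turn":[0,0,0]},{"hand":-0.1,"delta_pos":[0,0,0],"turn":[0,0,0]},{"hand":-1,"delta_pos":[0,0,0],"turn":[0,0,0]},{"hand":-1,"delta_pos":[0,0,0],"turn":[0,0,0]},{"hand":-1,"delta_pos":[0,0,0],"turn":[0,0,0]},{"hand":-1,"delta_pos":[0,0,0],"turn":[0,0,0]},{"hand":-1,"delta_pos":[0,0,0],"turn":[0,0,0]}], squeeze=30)

```text
time_s: 40.9
ee_pos: [0.4393, -0.129, 0.132]
ee_rot: [0.001, -0.67, 0.742, -0.002]
force: [-0.0, -2.7, 4.7]
grip_width: 0.0089
grasp_force: 29.8
```

Call:
jog_arm(series=[{"hand":-1,"delta_pos":[0,-0.58,-0.63],"turn":[0,0,0]},{"hand":-1,"delta_pos":[0,-0.61,-0.6],"turn":[0,0,0]},{"hand":-1,"delta_pos":[0,-0.63,-0.57],"turn":[0,0,0]},{"hand":-1,"delta_pos":[0,-0.66,-0.54],"turn":[0,0,0]},{"hand":-1,"delta_pos":[0,-0.68,-0.51],"turn":[0,0,0]},{"hand":-1,"delta_pos":[0,-0.71,-0.48],"turn":[0,0,0]},{"hand":-1,"delta_pos":[0,-0.73,-0.44],"turn":[0,0,0]}])

```text
time_s: 41.6
ee_pos: [0.4802, -0.1333, 0.1678]
ee_rot: [-0.004, -0.67, 0.743, 0.002]
force: [-8.8, -4.3, 3.1]
grip_width: 0.0085
grasp_force: 29.9
```

Call:
jog_arm(series=[{"hand":-1,"delta_pos":[0,-0.75,-0.41],"turn":[0,0,0]},{"hand":-1,"delta_pos":[0,-0.77,-0.37],"turn":[0,0,0]},{"hand":-1,"delta_pos":[0,-0.78,-0.34],"turn":[0,0,0]},{"hand":-1,"delta_pos":[0,-0.8,-0.3],"turn":[0,0,0]},{"hand":-1,"delta_pos":[0,-0.81,-0.26],"turn":[0,0,0]}])

```text
time_s: 42.1
ee_pos: [0.5206, -0.1374, 0.186]
ee_rot: [-0.002, -0.67, 0.743, 0.001]
force: [-6.1, -3.2, 7.5]
grip_width: 0.0091
grasp_force: 31.4
```

```bash
python3 - <<'E'
from h import *
show(); s,p,R=st(); print((p[:2]-[.5755,-.1435])@[.9945,-.105])
E
```

```text
t 42.1 p [ 0.5206 -0.1374  0.186 ] q [-0.257  0.349  0.006  1.231 -0.003 -1.724] w 0.0091 F [-6.1 -3.2  7.5]
[[-0.103 -0.995 -0.004]
 [-0.995  0.103 -0.002]
 [ 0.002  0.004 -1.   ]]
-0.05520797392970122
```

Call:
jog_arm(series=[{"hand":-1,"delta_pos":[0,-0.7,-0.18],"turn":[0,0,0]},{"hand":-1,"delta_pos":[0,-0.7,-0.15],"turn":[0,0,0]},{"hand":-1,"delta_pos":[0,-0.5,-0.1],"turn":[0,0,0]},{"hand":-1,"delta_pos":[0,0,0],"turn":[0,0,0]},{"hand":-1,"delta_pos":[0,0,0],"turn":[0,0,0]}])

```text
time_s: 42.6
ee_pos: [0.5404, -0.1395, 0.1909]
ee_rot: [-0.001, -0.67, 0.743, -0.0]
force: [-6.7, -3.6, 8.0]
grip_width: 0.0088
grasp_force: 31.5
```

Call:
jog_arm(series=[{"hand":-1,"delta_pos":[0,-0.3,0],"turn":[0,0,0]},{"hand":-1,"delta_pos":[0,0,0],"turn":[0,0,0]},{"hand":-1,"delta_pos":[0,0,0],"turn":[0,0,0]}])

```text
time_s: 42.9
ee_pos: [0.5405, -0.1395, 0.1909]
ee_rot: [-0.003, -0.67, 0.743, 0.002]
force: [-12.6, -2.7, 12.3]
grip_width: 0.009
grasp_force: 32.0
```

```bash
python3 - <<'E'
from h import *
show(); s,p,R=st(); print((p[:2]-[.5755,-.1435])@[.9945,-.105])
E
```

```text
t 42.9 p [ 0.5405 -0.1395  0.1909] q [-0.251  0.387  0.074  1.265 -0.003 -1.718] w 0.009 F [-12.6  -2.7  12.3]
[[-0.103 -0.995 -0.007]
 [-0.995  0.103 -0.001]
 [ 0.002  0.007 -1.   ]]
-0.03525423349586639
```

It's at the shut stop. Release and move clear.

Call:
jog_arm(series=[{"hand":-0.2,"delta_pos":[0,0,0],"turn":[0,0,0]},{"hand":-0.2,"delta_pos":[0,0,0],"turn":[0,0,0]},{"hand":-0.2,"delta_pos":[0,0,0],"turn":[0,0,0]},{"hand":-0.2,"delta_pos":[0,0,-2],"turn":[0,0,0]},{"hand":-0.2,"delta_pos":[0,0,-4],"turn":[0,0,0]},{"hand":-0.2,"delta_pos":[0,3,-2],"turn":[0,0,0]},{"hand":-0.2,"delta_pos":[0,4.5,0],"turn":[0,0,0]},{"hand":-0.2,"delta_pos":[0,4.5,0],"turn":[0,0,0]},{"hand":-0.2,"delta_pos":[0,0,0],"turn":[0,0,0]}])

```text
time_s: 43.8
ee_pos: [0.4191, -0.1252, 0.2685]
ee_rot: [-0.001, -0.67, 0.742, 0.003]
force: [1.0, -0.0, -0.3]
grip_width: 0.0338
grasp_force: 0.0
```

```bash
python3 - <<'E'
from h import *
show()
im,d,ci=snap('scene','s30'); P=cloud(d,ci)
B=np.stack([(P[...,:2]-[.5755,-.1435])@[.9945,-.105],(P[...,:2]-[.5755,-.1435])@[.105,.9945],P[...,2]],-1)
m=(B[...,2]>.18)&(B[...,2]<.2)&(abs(B[...,1])<.07)&(B[...,0]<0)&(B[...,0]>-.1); print('bar',B[m].mean(0),m.sum())
m=(B[...,2]>.04)&(B[...,2]<.12)&(abs(B[...,1])<.09)&(B[...,0]<.02)&(B[...,0]>-.1); q=B[m]
print('front face slope',np.polyfit(q[:,2],q[:,0],1),len(q))
z=np.load('/tmp/s0.npz') if 0 else np.load('/tmp/scene0.npz'); P0=cloud(z['d'],z)
B0=np.stack([(P0[...,:2]-[.5755,-.1435])@[.9945,-.105],(P0[...,:2]-[.5755,-.1435])@[.105,.9945],P0[...,2]],-1)
m=(B0[...,2]>.04)&(B0[...,2]<.12)&(abs(B0[...,1])<.09)&(B0[...,0]<.02)&(B0[...,0]>-.1); q=B0[m]; print('start',np.polyfit(q[:,2],q[:,0],1))
box=(P[...,0]>.4)&(P[...,0]<.6)&(P[...,1]>-.5)&(P[...,1]<-.28)
q=P[box&(P[...,2]>.07)&(P[...,2]<.09)]; print('hand top',len(q),q.mean(0))
# bystanders: changed colour between start and end outside the moved things
df=(cv2.absdiff(im,z['im']).max(2)>40)
for n,(x,y) in dict(tin=(272,186),cup=(261,170),candle=(302,213),jar=(426,249)).items(): print(n,df[y-14:y+14,x-14:x+14].mean().round(3))
E
```

```text
t 43.8 p [ 0.4191 -0.1252  0.2685] q [-0.29   0.11  -0.087  1.38   0.    -1.758] w 0.0338 F [ 1.  -0.  -0.3]
[[-0.103 -0.995 -0.006]
 [-0.995  0.103  0.002]
 [-0.001  0.006 -1.   ]]
bar [-0.03546869 -0.00436425  0.19337861] 166
front face slope [ 0.01257214 -0.01475429] 1083
start [-0.07150962 -0.01358283]
hand top 138 [ 0.46383357 -0.41591159  0.0772048 ]
tin 0.019
cup 0.0
candle 0.135
jar 0.0
```

```bash
python3 -c "
from h import *
print(workorder.hand_in())"
```

```text
the job is handed in; nothing more can be done
None
```

The job is handed in, with no verdict shown: all three rings present (two brown, one dark) are in the bin, the rod stands on its coaster, the bin is shut, and the tin, cup and jar look undisturbed; the image changed a little at the tea light, probably shadow, which I didn't check.

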